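# Return a used instrument cassette through the one-way flap

### The arm

A 6-joint arm with a two-finger parallel gripper is mounted at the origin on a cart in front of the work surface, level with it; the furniture and walls round the work are solid. World frame = base frame: x ahead of the robot, y to its left, z up, the work surface at z = 0. Lengths are in m, angles in rad, forces in N, time in s.
With the tool pointing down it reaches from about 0.25 to 0.725 m from the base axis. Payload 9.7 kg.
Tool frame: the origin (TCP) lies at the very end of the fingers, on their centre line; the grasp point (between the pads) lies 19 mm behind it (tcp_to_grasp is the distance from the TCP to the grasp point, in m); x points along the fingers, y is the direction in which the jaws open and shut, and the axes are right-handed (so a half turn about x gives the same grasp; the last joint's range is limited). The gripper opens to 85 mm and grips with 20 to 120 N. Pads are 22 mm wide; open, the fingers measure 114 mm over their backs; the gripper's body (76 mm by 85 mm) begins 54 mm behind the grasp point. The pads swing forward as they close: fully open they stand 13 mm farther back than shut.
Start: joints at [-1.337, 0.087, 0.176, 1.66, 0, 1.571], TCP at [0.127, -0.535, 0.231] pointing down, gripper open.
Joint ranges: [-3.13, 3.13], [-0.85, 1.81], [-1.15, 1.24], [-2.2, 2.28], [-1.44, 1.52], [-3.14, 3.14]. Speed limits (rad/s): [2.22, 2.22, 2.57, 3.14, 3.14, 3.14].

### API

Orientations are given as [roll, pitch, yaw] about the fixed x, y, z axes, in that order (R = Rz(yaw) Ry(pitch) Rx(roll)).
In Python, from plant import * gives the robot as it stands.
- The arm moves only by the tool drive_tool, never from a script. Its argument "targets" is text: rows parted by semicolons, each of 7 numbers parted by spaces: the shift along the tool's x, y, z in m, then the turn, a rotation vector about the tool's x, y, z in degrees, then the finger opening in m, from 0 to 0.0854. In form: x y z wx wy wz fingers; .... A call has 1 to 12 rows; each row is the pose to reach, as a shift and turn from the pose commanded when the call began, along the tool's axes at that moment; what a row does not reach only later rows make up. A row lasts 1/12 s, in which the tool goes at most 41.7 mm and 7.16 degrees, less where a joint would pass 70% of its speed; a pose out of reach is approached as far as the arm can. A call with a gripper value outside its range is refused whole. The fingers move at their own pace and stop on an object; "newtons" is the grip in N (left out, the last holds). Time passes only in rows, so rows that repeat a pose let the fingers close. It gives the time, the measured TCP pose, the force and the opening at its end, in the units of the state.
- observe(): the state, without advancing time (a new reading comes with each control period).
- camera(name): name is "scene" or "top" or "wrist"; returns the picture (400x640x3 uint8, blue, green, red); there is no depth.
- calibration(name): a dict with "fov_y" (degrees; the focal length in pixels is half the picture's height over the tangent of half this angle, whatever the lens; pixels are square), "cx", "cy" (the principal point, pixels), "k1" (the pictures are not rectified: a ray, as slopes to the right and down, at radius r is drawn at 1 + k1 r^2 times it, then the intrinsics apply), "R" (3x3) and "t" (3): a world point X has camera coordinates R X + t. Camera axes: x right, y down, z forward; pixel columns grow to the right and rows downward; lengths in m; the calibration is good to about 2 mm. A picture is of the moment at which its call begins: read the wrist's pose just before it. calibration takes no time and is no camera call; for the wrist camera it gives the pose at the moment of the call.
- close_job(): hands the job in, once; it reports no verdict.
The state is a dict: "time": time; "joint_pos": joint angles; "qvel": joint speeds; "joint_torque": joint torques, N m; "position": TCP position; "eef_rot": TCP orientation; "force": force on the tool from outside, world axes, zero at the start; "moment": the same for the moment, N m; "width": opening from 0.0 (shut) to 1.0 (fully open).
Only numpy, scipy, OpenCV 4.12 (cv2) and the standard library are available. Lean on these libraries where they do the work, as an engineer would, in place of code of your own. Each camera call takes 0.05 s, during which the arm holds its last target.

### The job

Set the used instrument cassette (the small perforated steel box) on the loading sill of the soiled-instrument return, lengthwise in front of the flap, let go of it, and then push it with the hand pusher all the way through the one-way flap until the flap drops shut behind it; keep the gripper and arm off the flap. Then hang the pusher by its D-handle on the hook of the drip stand and let go. Do not knock the bottles, tape rolls and needle packet about, and keep the cassette upright.

Things in the scene. Friction and masses are not known exactly. Their poses are not given: they have to be found in the camera images.
- cassette: used instrument cassette: closed perforated steel box, 110 (its x) x 56 (its y) x 38 mm high, about 0.28 kg, solid to the touch. Origin: centre of its underside; z up. Either end may lead. It lies flat on the worktop right of the centrifuge; grip it across the 56 mm width.
- return_unit: soiled-instrument return, fixed low steel housing (108 wide, top z 97 mm, clear window), right of the worktop, opening toward the robot. Origin: on the worktop under the middle of the closed flap; x = push direction, inward. Front frame x -10 to -2 mm (lintel edge to -17), opening y +-34, z 4 to 60 mm. Inside: flat floor level with the sill, 100 mm wide, rubber end stop at x 188 mm.
- sill_place (a point): point on top of the sill, on the centre line, 72 mm before the flap; a cassette centred here lengthwise ends 17 mm short of the flap. Axes as the return unit's. The sill is a flat plate 124 mm wide, its top 4 mm above the worktop, from unit x -185 mm into the housing. Flared cheeks (tops 26 mm above the worktop) narrow from 93 mm apart at unit x -47 to 67 mm at the frame.
- flap (a joint): angle (rad) of the grey flap: 0 = shut against the frame, grows as it swings inward, to 1.45; it cannot swing outward. Hinged at its top edge; a light spring shuts it (2 to 4 N to push the cassette through, beside its friction).
- flap_hinge (a point): middle of the flap's hinge line, 58 mm above the worktop; axes as the return unit's. The flap is 50 mm long, 78 mm wide. It rides on the cassette's top and drops behind it only when the cassette's rear end is over 47 mm past this line (60 is right; 74 is the pusher's limit). It then lies on the pusher's level top and shuts as the pusher is drawn straight back out.
- pusher: hand pusher, 0.24 kg, standing in front of the centrifuge. Origin: underside, below the middle of the D-handle; x to its head, z up. Shaft 20 mm wide, z 0 to 22, x -50 to 122 mm. Uprights at x +-40 (14 thick) carry the grip bar, so the window between shaft and bar is 66 mm long (x +-33) and 56 mm high (z 22 to 78), open along y. Centre of mass x 5, z 38 mm: hung near there it is level.
- push_face (a point): middle of the front face of the pusher's grey T-head, at pusher x 135, z 11 mm; the head is 50 mm wide, 14 mm thick, z 0 to 22 mm. Axes as the pusher's.
- handle_grip (a point): point in the black grip bar at half its height, 15 mm behind the handle's middle (pusher x -15, z 88 mm): pinch the bar here across its 22 mm width and the front of the window stays free for the hook. The bar is 98 mm long (along pusher x), z 78 to 98 mm. Axes as the pusher's.
- hook_stand: fixed drip stand on the left: round steel dish, 132 mm diameter, 14 mm high, a post 250 mm high at its far side (its x +50 mm) and a hook of 10 mm round bar from the post top toward its -x, roughly toward the robot. Origin: centre of the dish's underside; x from hook tip to post, z up.
- hook_saddle (a point): lowest point of the hook's upper side, 240 mm above the worktop, where the grip bar rests (hook underside 10 mm lower); axes as the stand's. The hook rises from here to its tip, 30 to 35 mm toward -x and 15 mm higher, and to the post, 50 mm toward +x and 10 mm higher. The hung pusher's bar runs along the stand's y, either way round.
- white_bottle: white bottle, 61 mm diameter, 150 mm high, standing at the front edge or beside the brown bottle; bystander. Origin: centre of its underside.
- brown_bottle: brown bottle, 60 mm diameter, 142 mm high, standing right of the centrifuge; bystander. Origin: centre of its underside.
- tall_bottle: tall white bottle, 69 mm diameter, 207 mm high, at the back left; bystander. Origin: centre of its underside.
- tape_roll: tape roll, 33 mm diameter, 50 mm high, standing at the front left; bystander. Origin: centre of its underside.
- tape_roll_tall: tape roll, 33 mm diameter, 60 mm high, standing beside the brown bottle or at the front edge; bystander. Origin: centre of its underside.
- needle_pack: flat needle packet, 30 x 86 x 9 mm, at the left front; bystander. Origin: centre of its underside.

How it is judged:
By the outcome, as a careful person would: the job done as asked, in the order asked, and still so for the second after the job is handed in, with the robot touching nothing.
It also fails if it takes over 72 s, if anything falls off the work surface, if the arm or the gripper's body presses on something with over 40 N, if the wrist force passes 120 N, or if a joint passes its speed limit or range.

## Working session

There is one attempt and no reset: what is moved stays moved. The work goes in short steps, Python scripts to look and compute and a tool call to move; the robot and the scene stay as the last step left them, time stands still between calls to the robot, and variables do not carry over. Pictures are saved under pics/ and viewed, and the job is handed in when it is done.

Besides the shell and the picture viewer there is one more tool, called after "Emit:" as a command line: name --argument value ..., lists and objects as JSON in quotes. drive_tool: Moves the arm, as the interface text tells. Its arguments: {"type":"object","properties":{"targets":{"type":"string"},"newtons":{"type":"number"}},"required":["targets"]}

```bash
ls; mkdir -p pics; python3 - <<'E'
from plant import *
import cv2
print(observe())
for n in ("scene","top","wrist"):
    c=calibration(n); print(n,c)
    cv2.imwrite(f"pics/{n}0.png",camera(n))
E
```

```text
pics
{'time': 0.0, 'joint_pos': array([-1.33698465e+00,  8.74677115e-02,  1.75114771e-01,  1.65979682e+00,
        3.73485444e-05,  1.57079770e+00]), 'qvel': array([-1.32914316e-03, -2.14878084e-03, -8.19993408e-04, -2.47866910e-05,
       -1.02019017e-03, -7.91324188e-04]), 'joint_torque': array([-1.08964665e-03, -5.20395613e+01,  4.64799070e+01,  1.65873062e-02,
       -1.29728735e-05,  8.83116940e-06]), 'position': array([ 0.12738405, -0.53480447,  0.23056894]), 'eef_rot': array([-1.59838333,  1.56944238,  1.77701961]), 'force': array([-0.31086695, -0.61650148, -0.1757414 ]), 'moment': array([ 0.03960575, -0.02436568, -0.01995426]), 'width': 1.0036392631374762}
scene {'fov_y': 52.41956680646977, 'cx': 316.58338194928723, 'cy': 208.01970789783346, 'k1': -0.039286601850392476, 'R': array([[-0.67663921, -0.73594379,  0.02336905],
       [-0.43485962,  0.37380301, -0.81924869],
       [ 0.59418557, -0.56449804, -0.57296202]]), 't': array([0.35557388, 0.36326768, 1.19238791])}
top {'fov_y': 55.17131782128047, 'cx': 319.3290708087873, 'cy': 194.61035656057686, 'k1': -0.029188157348483113, 'R': array([[ 0.0258702 , -0.99948606, -0.01893024],
       [-0.98896823, -0.02282593, -0.1463585 ],
       [ 0.14585118,  0.02250773, -0.98905047]]), 't': array([0.01250981, 0.55508728, 1.26721973])}
wrist {'fov_y': 60.6191979973455, 'cx': 318.23759595340147, 'cy': 200.2632282119962, 'k1': -0.042975957333884464, 'R': array([[ 0.23302771, -0.9724694 , -0.00116155],
       [-0.93049043, -0.22331534,  0.29037531],
       [-0.28264049, -0.06658469, -0.95691213]]), 't': array([-0.55010203, -0.03760013,  0.37815913])}
```

View pics/scene0.png

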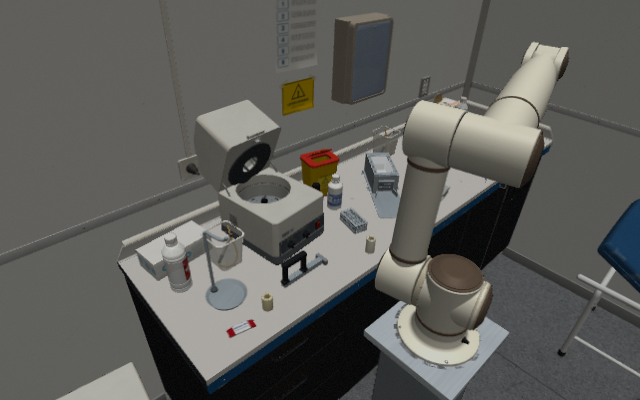

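View pics/top0.png

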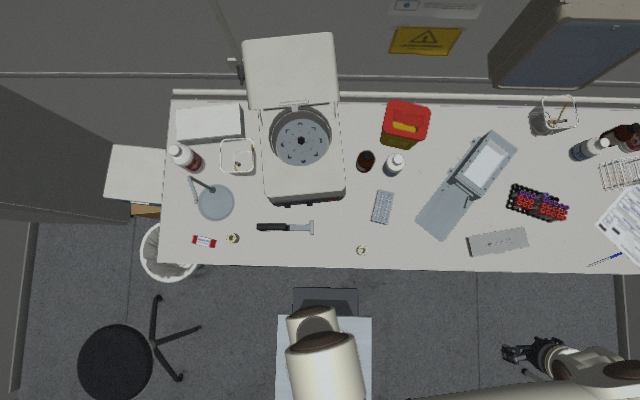

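View pics/wrist0.png

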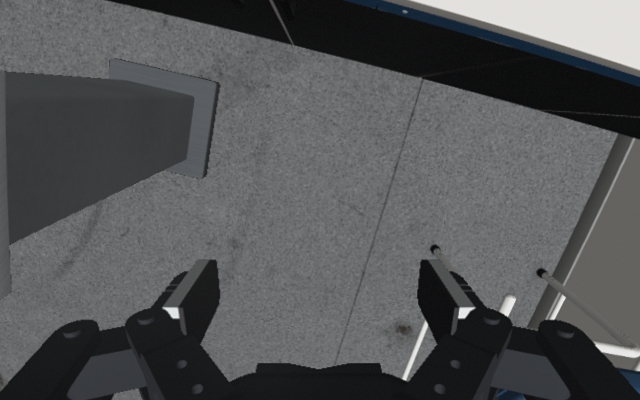

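The top view shows the cassette at about (382,207), the return unit at about (470,185) with its sill toward (435,215), the pusher at (285,227), the stand dish at (215,203) and the hook near (200,187). I'll write the helpers and enlarge these areas.

```bash
cat > h.py <<'E'
import numpy as np, cv2
from scipy.spatial.transform import Rotation as Rn
from plant import *
def K(c):
    f=200/np.tan(np.radians(c['fov_y']/2)); return f
def ray(c,u,v):
    f=K(c); x=(u-c['cx'])/f; y=(v-c['cy'])/f
    rd=np.hypot(x,y); r=rd
    for _ in range(20): r=rd/(1+c['k1']*r*r)
    s=r/rd if rd>0 else 1
    d=c['R'].T@np.array([x*s,y*s,1]); o=-c['R'].T@c['t']
    return o,d
def onz(c,u,v,z):
    o,d=ray(c,u,v); return o+d*(z-o[2])/d[2]
def proj(c,X):
    p=c['R']@np.array(X)+c['t']; x,y=p[:2]/p[2]; s=1+c['k1']*(x*x+y*y); f=K(c)
    return np.array([c['cx']+f*x*s,c['cy']+f*y*s])
def crop(im,x0,y0,x1,y1,k,fn):
    o=cv2.resize(im[y0:y1,x0:x1],None,fx=k,fy=k,interpolation=cv2.INTER_CUBIC)
    st=20 if k<8 else 10
    for x in range((x0//st+1)*st,x1,st): cv2.putText(o,str(x),((x-x0)*k,10),0,.35,(0,0,255),1); cv2.line(o,((x-x0)*k,12),((x-x0)*k,18),(0,0,255),1)
    for y in range((y0//st+1)*st,y1,st): cv2.putText(o,str(y),(0,(y-y0)*k),0,.35,(0,0,255),1)
    cv2.imwrite(fn,o)
def tri(c1,p1,c2,p2):
    o1,d1=ray(c1,*p1);o2,d2=ray(c2,*p2);d1/=np.linalg.norm(d1);d2/=np.linalg.norm(d2)
    A=np.c_[d1,-d2];s=np.linalg.lstsq(A,o2-o1,rcond=None)[0]
    a=o1+s[0]*d1;b=o2+s[1]*d2
    return (a+b)/2,np.linalg.norm(a-b)
def Rt(s): return Rn.from_euler('xyz',s['eef_rot']).as_matrix()
def delta(pos,x_ax,y_ax,s=None,cmd=None):
    """shift (tool axes) and rotvec deg from pose to target"""
    s=s or observe(); R0=Rt(s); p0=s['position']
    x=np.array(x_ax,float);x/=np.linalg.norm(x);y=np.array(y_ax,float);y-=x*(x@y);y/=np.linalg.norm(y)
    R1=np.c_[x,y,np.cross(x,y)]
    return R0.T@(np.array(pos)-p0), np.degrees(Rn.from_matrix(R0.T@R1).as_rotvec())
E
python3 - <<'E'
from h import *
t=cv2.imread('pics/top0.png'); s=cv2.imread('pics/scene0.png')
crop(t,350,120,530,250,4,'pics/ta.png'); crop(t,160,140,330,260,4,'pics/tb.png')
crop(s,330,130,450,250,5,'pics/sa.png'); crop(s,150,200,340,345,4,'pics/sb.png')
E
```

```text
(no output)
```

View pics/ta.png

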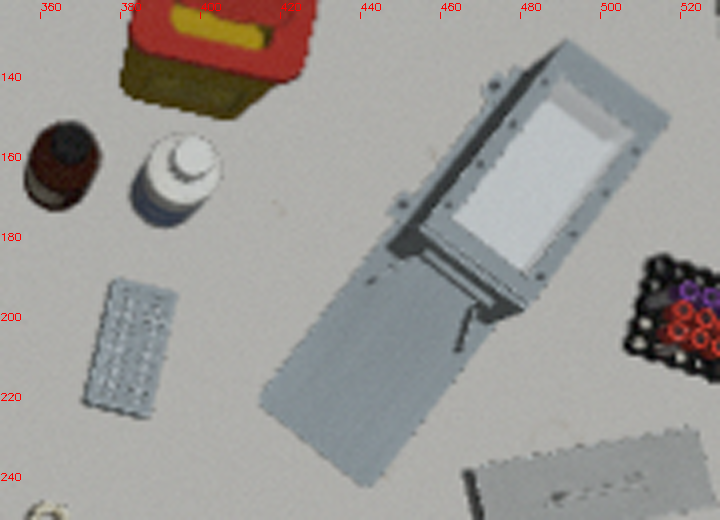

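View pics/tb.png

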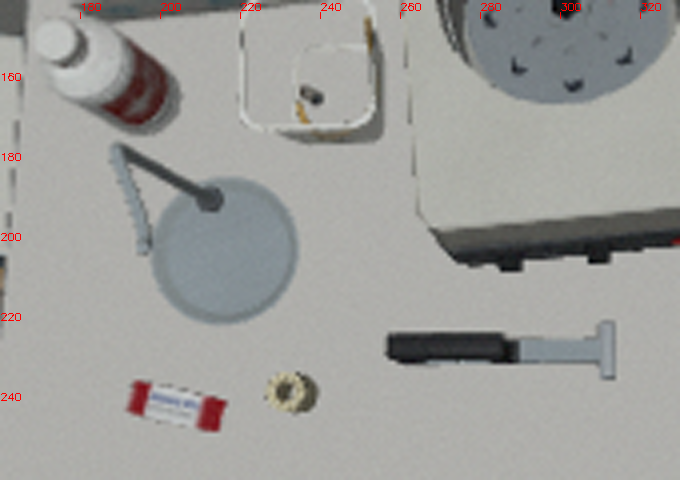

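View pics/sa.png

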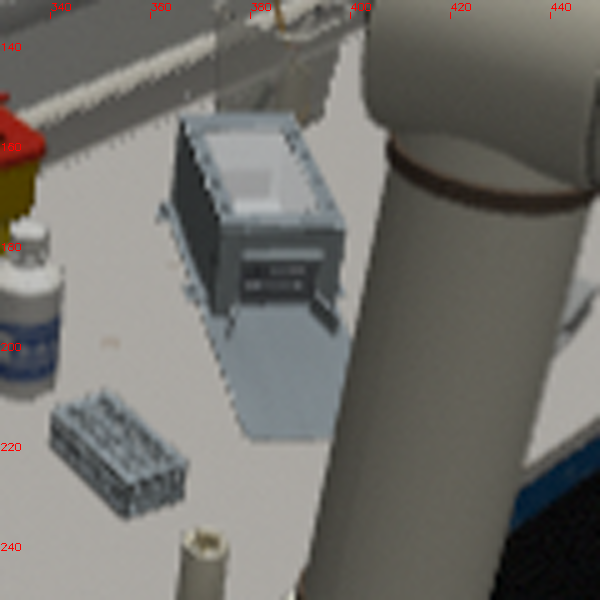

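View pics/sb.png

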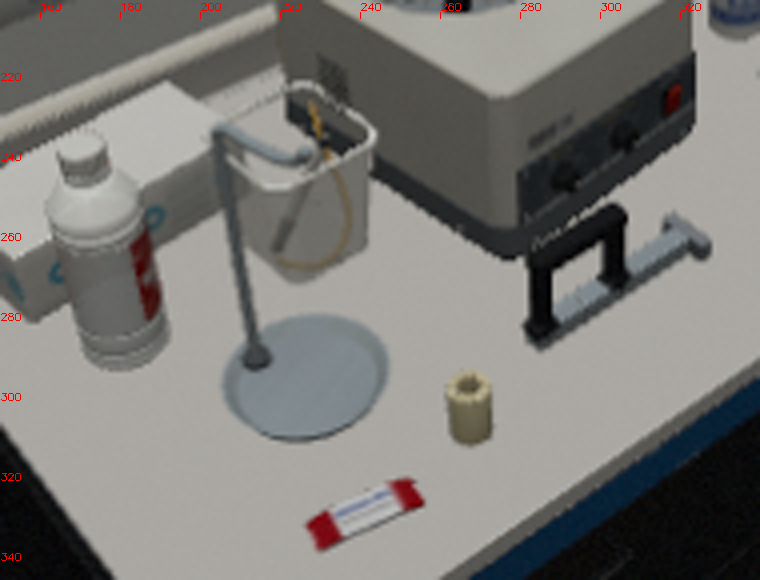

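```bash
python3 - <<'E'
from h import *
np.set_printoptions(precision=4,suppress=True)
c=calibration('top'); s=calibration('scene')
def T(x,y,z,ox,oy): return onz(c,ox+x/4-.4,oy+y/4-.4,z)
def A(x,y,z): return T(x,y,z,350,120)
def B(x,y,z): return T(x,y,z,160,140)
cs=[A(*p,.038) for p in((113,278),(178,293),(150,418),(82,404))]
print('cas',np.array(cs),np.mean(cs,0)); print([np.linalg.norm(cs[i]-cs[i-1]) for i in range(4)])
d=cs[0]+cs[1]-cs[2]-cs[3]; print('ang',np.degrees(np.arctan2(d[1],d[0])))
fl=A(260,403,.004);fr=A(370,487,.004);print('sill front',fl,fr,np.linalg.norm(fl-fr),(fl+fr)/2)
bl=A(567,40,.097);br=A(670,115,.097);print('back',bl,br,np.linalg.norm(bl-br))
fR=A(525,303,.097);fL=A(418,228,.097);print('frontTop',fL,fR,np.linalg.norm(fL-fR))
for a,b in((fl,fr),(bl,br),(fL,fR)):
    e=b-a; print('ang',np.degrees(np.arctan2(e[0],-e[1])))
m=(fl+fr)/2; mb=(bl+br)/2; mf=(fL+fR)/2
for a in(mb,mf): e=a-m; print('axis',np.degrees(np.arctan2(e[1],e[0])),np.linalg.norm(e[:2]))
print('pusher bar ends',B(388,345,.098),B(519,347,.098),'bar edges',B(388,334,.098),B(388,358,.098))
print('head',B(608,321,.022),B(608,379,.022), 'face',B(615,350,.022))
print('dish',B(225,250,.012),[np.linalg.norm(x) for x in [B(153,250,.01)-B(297,250,.01)]])
print('post base',B(210,198,.02),'posttop',B(118,148,.25),'tip',B(143,252,.255))
P=lambda x,y:(150+x/4-.4,200+y/4-.4)
Q=lambda x,y:(160+x/4-.4,140+y/4-.4)
print('tri tip',tri(c,Q(143,252),s,P(310,155)));print('tri post',tri(c,Q(118,148),s,P(218,130)))
print('bottles:white',onz(s,345-.4,200,0),'tape',B(290,392,.05),'tape tall(front)',onz(c,361,250,.06))
print('brown cap',A(70,145,.142),'white cap',A(192,157,.15),'needle',B(177,405,.009),'tallb cap',B(62,42,.207))
E
```

```text
cas [[ 0.5787 -0.1738  0.038 ]
 [ 0.567  -0.2293  0.038 ]
 [ 0.4596 -0.2054  0.038 ]
 [ 0.4701 -0.148   0.038 ]] [ 0.5189 -0.1891  0.038 ]
[np.float64(0.11164696023383539), np.float64(0.056739992815492996), np.float64(0.11000842076786428), np.float64(0.058392186119523556)]
ang -12.938883773364592
sill front [ 0.4774 -0.306   0.004 ] [ 0.4072 -0.4     0.004 ] 0.11733279917094298 [ 0.4423 -0.353   0.004 ]
back [ 0.7796 -0.5453  0.097 ] [ 0.7169 -0.6284  0.097 ] 0.10411724449502373
frontTop [ 0.6163 -0.416   0.097 ] [ 0.5561 -0.5016  0.097 ] 0.1047361635933432
ang -36.77697896290013
ang -37.00358935458912
ang -35.10769793744101
axis -37.39293674351635 0.38507765870820304
axis -36.32074037262808 0.17858398737274297
pusher bar ends [0.4392 0.2254 0.098 ] [0.4403 0.119  0.098 ] bar edges [0.4481 0.2259 0.098 ] [0.4287 0.2249 0.098 ]
head [0.4692 0.0508 0.022 ] [0.4196 0.0494 0.022 ] face [0.4444 0.0441 0.022 ]
dish [0.5239 0.3892 0.012 ] [np.float64(0.12776894722244236)]
post base [0.5686 0.4031 0.02  ] posttop [0.5681 0.4023 0.25  ] tip [0.4917 0.3764 0.255 ]
tri tip (array([0.4919, 0.3774, 0.2516]), np.float64(0.0005163329932757485))
tri post (array([0.5699, 0.4057, 0.2415]), np.float64(0.0005389749061062883))
bottles:white [ 0.6642 -0.2917 -0.    ] tape [0.4006 0.3151 0.05  ] tape tall(front) [ 0.3707 -0.1163  0.06  ]
brown cap [ 0.6683 -0.1255  0.142 ] white cap [ 0.6586 -0.2212  0.15  ] needle [0.3879 0.4234 0.009 ] tallb cap [0.6579 0.4683 0.207 ]
```

```bash
python3 - <<'E'
from h import *
np.set_printoptions(precision=4,suppress=True)
s=observe(); R=Rt(s); print(R)
w=calibration('wrist'); cp=-w['R'].T@w['t']; print('cam in tool',R.T@(cp-s['position']),'cam fwd in tool',R.T@w['R'][2],'cam x',R.T@w['R'][0])
a=np.radians(-13); print(delta([.519,-.189,.12],[0,0,-1],[-np.sin(a),np.cos(a),0]),delta([.519,-.189,.12],[0,0,-1],[np.sin(a),-np.cos(a),0]))
E
```

```text
[[-0.0003  0.2316 -0.9728]
 [ 0.001  -0.9728 -0.2316]
 [-1.     -0.0011  0.    ]]
cam in tool [-0.1415  0.0005 -0.0746] cam fwd in tool [0.9569 0.0005 0.2904] cam x [-0.0001  1.     -0.0014]
(array([ 0.111 , -0.2456, -0.4611]), array([-153.607 ,   -0.0812,    0.0212])) (array([ 0.111 , -0.2456, -0.4611]), array([26.393 ,  0.0155,  0.0595]))
```

Emit:
drive_tool --targets "0.02 -0.06 -0.11 6 0 0 0.085;0.04 -0.12 -0.22 12 0 0 0.085;0.06 -0.17 -0.32 18 0 0 0.085;0.07 -0.22 -0.42 24 0 0 0.085;0.08 -0.245 -0.46 26.4 0 0 0.085;0.08 -0.245 -0.46 26.4 0 0 0.085;0.08 -0.245 -0.46 26.4 0 0 0.085;0.08 -0.245 -0.46 26.4 0 0 0.085;0.08 -0.245 -0.46 26.4 0 0 0.085;0.08 -0.245 -0.46 26.4 0 0 0.085;0.08 -0.245 -0.46 26.4 0 0 0.085;0.08 -0.245 -0.46 26.4 0 0 0.085" --newtons 60

```text
time: 1.15
position: [0.4987, -0.2065, 0.1551]
eef_rot: [1.57, 1.571, -1.799]
force: [0.5, -0.9, -0.2]
width: 0.996
```

Emit:
drive_tool --targets "0 0 0 0 0 0 0.085;0 0 0 0 0 0 0.085;0 0 0 0 0 0 0.085"

```text
time: 1.4
position: [0.4973, -0.2081, 0.1552]
eef_rot: [0.096, 1.57, 3.011]
force: [-0.5, 0.0, -0.3]
width: 0.997
```

```bash
python3 - <<'E'
from h import *
np.set_printoptions(precision=4,suppress=True)
s=observe(); print(s['position'],s['joint_pos'],s['time']); print(Rt(s))
cv2.imwrite('pics/w1.png',camera('wrist')); a=np.radians(-13); print(delta([.519,-.189,.15],[0,0,-1],[np.sin(a),-np.cos(a),0],s))
np.save('w1R.npy',np.c_[calibration('wrist')['R'],calibration('wrist')['t']])
E
```

```text
[ 0.4973 -0.2081  0.1552] [-0.3962  0.0464 -0.0138  1.5115 -0.0002  2.9715] 1.4
[[-0.0009 -0.2242 -0.9745]
 [ 0.0001 -0.9745  0.2242]
 [-1.      0.0001  0.0009]]
(array([ 0.0051, -0.0235, -0.0168]), array([ 0.0447,  0.0532, -0.0051]))
```

View pics/w1.png

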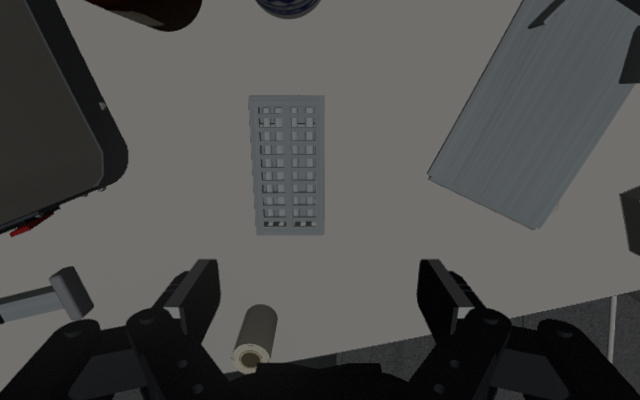

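```bash
python3 - <<'E'
from h import *
np.set_printoptions(precision=4,suppress=True)
c=calibration('wrist')
im=cv2.imread('pics/w1.png'); crop(im,220,80,350,250,4,'pics/w1c.png'); crop(im,410,0,640,240,3,'pics/w1d.png')
p=[onz(c,u,v,.038) for u,v in((249,96),(323.5,96),(324,235),(257,235))]; print(np.array(p),np.mean(p,0))
E
```

```text
[[ 0.5818 -0.1768  0.038 ]
 [ 0.5695 -0.2296  0.038 ]
 [ 0.4633 -0.2061  0.038 ]
 [ 0.4755 -0.1527  0.038 ]] [ 0.5225 -0.1913  0.038 ]
```

View pics/w1c.png

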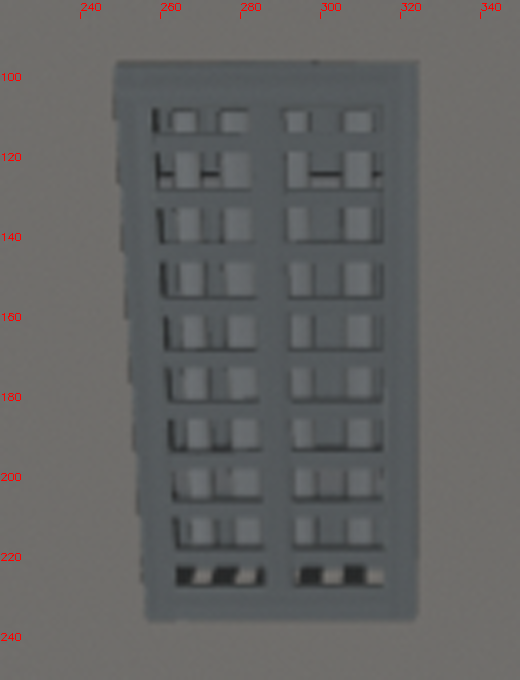

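View pics/w1d.png

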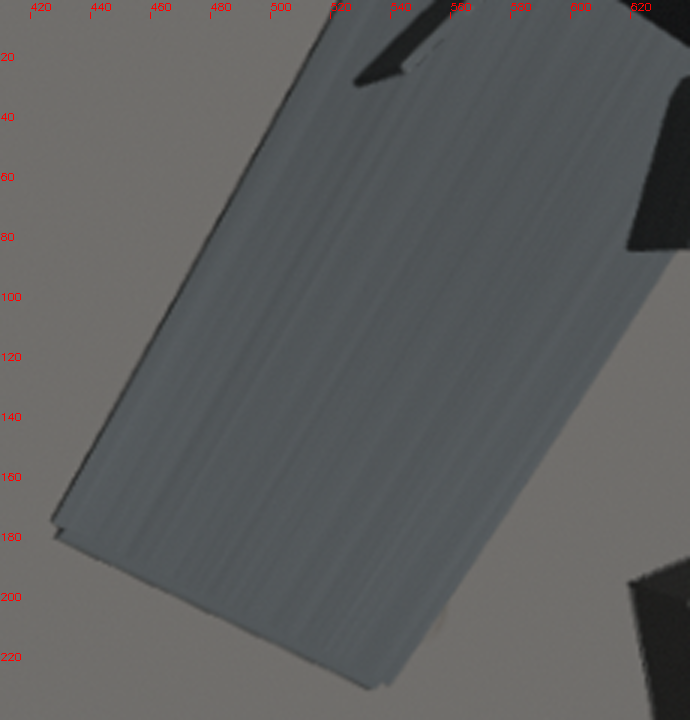

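```bash
python3 - <<'E'
from h import *
np.set_printoptions(precision=4,suppress=True)
c=calibration('wrist')
def P(u,v,z): return onz(c,410+u/3-.3,v/3-.3,z)
L=[P(52,520,.004),P(200,260,.004),P(332,20,.004)];Rr=[P(388,685,.004),P(550,450,.004),P(672,255,.004)]
for a in (L,Rr):
    e=a[2]-a[0]; print(a, np.degrees(np.arctan2(e[1],e[0])))
f=[P(60,540,.004),P(370,688,.004)]; e=f[1]-f[0]; print('front',f,np.degrees(np.arctan2(e[0],-e[1])))
ch=[P(356,84,.026),P(628,249,.026)]; print('cheek',ch,np.linalg.norm(ch[0]-ch[1]),np.mean(ch,0)); e=ch[1]-ch[0]; print(np.degrees(np.arctan2(e[0],-e[1])))
ch=[P(356,84,.004),P(628,249,.004)]; print('cheek low',np.linalg.norm(ch[0]-ch[1]),np.mean(ch,0))
E
```

```text
[array([ 0.4861, -0.3045,  0.004 ]), array([ 0.5495, -0.3547,  0.004 ]), array([ 0.6025, -0.3959,  0.004 ])] -38.13364612515408
[array([ 0.4104, -0.4011,  0.004 ]), array([ 0.4743, -0.4526,  0.004 ]), array([ 0.523, -0.489,  0.004])] -37.993859580849936
front [array([ 0.4796, -0.306 ,  0.004 ]), array([ 0.4107, -0.3954,  0.004 ])] -37.6231077005759
cheek [array([ 0.5844, -0.3878,  0.026 ]), array([ 0.5304, -0.4571,  0.026 ])] 0.08782500636588407 [ 0.5574 -0.4225  0.026 ]
-37.90404977325912
cheek low 0.0949560542500647 [ 0.5564 -0.4384  0.004 ]
```

```bash
python3 - <<'E'
from h import *
np.set_printoptions(precision=4,suppress=True)
a=np.radians(-12.8); print(delta([.5205,-.190,.075],[0,0,-1],[-np.sin(a),np.cos(a),0]))
E
```

```text
(array([ 0.0805, -0.0235, -0.0186]), array([179.7755,  -0.0169,  -0.0268]))
```

Emit:
drive_tool --targets "0 -0.0235 -0.0186 -7 0 0 0.085;0 -0.0235 -0.0186 -14 0 0 0.085;0 -0.0235 -0.0186 -21 0 0 0.085;0 -0.0235 -0.0186 -28 0 0 0.085;0 -0.0235 -0.0186 -35 0 0 0.085;0 -0.0235 -0.0186 -42 0 0 0.085;0 -0.0235 -0.0186 -49 0 0 0.085;0 -0.0235 -0.0186 -56 0 0 0.085;0 -0.0235 -0.0186 -63 0 0 0.085;0 -0.0235 -0.0186 -70 0 0 0.085;0 -0.0235 -0.0186 -77 0 0 0.085;0 -0.0235 -0.0186 -84 0 0 0.085"

```text
time: 2.45
position: [0.5201, -0.1911, 0.156]
eef_rot: [1.426, 1.57, -0.473]
force: [-0.5, -0.2, -0.7]
width: 0.996
```

Emit:
drive_tool --targets "0 0 0 -7 0 0 0.085;0 0 0 -14 0 0 0.085;0 0 0 -21 0 0 0.085;0 0 0 -28 0 0 0.085;0 0 0 -35 0 0 0.085;0 0 0 -42 0 0 0.085;0 0 0 -49 0 0 0.085;0 0 0 -56 0 0 0.085;0 0 0 -63 0 0 0.085;0 0 0 -70 0 0 0.085;0 0 0 -77 0 0 0.085;0 0 0 -84 0 0 0.085"

```text
time: 3.45
position: [0.5201, -0.1911, 0.156]
eef_rot: [-0.035, 1.57, -0.468]
force: [0.6, -0.4, 0.3]
width: 0.993
```

Emit:
drive_tool --targets "0.03 0 0 -6 0 0 0.085;0.06 0 0 -12.2 0 0 0.085;0.07 0 0 -12.2 0 0 0.085;0.07 0 0 -12.2 0 0 0.085;0.07 0 0 -12.2 0 0 0.085"

```text
time: 3.87
position: [0.5205, -0.1903, 0.0862]
eef_rot: [-2.695, 1.571, -2.923]
force: [0.6, -0.4, -0.0]
width: 0.994
```

```bash
python3 - <<'E'
from h import *
np.set_printoptions(precision=4,suppress=True)
s=observe();print(s['position'],s['joint_pos'],s['time'])
cv2.imwrite('pics/w2.png',camera('wrist'))
a=np.radians(-12.8); print(delta([.5205,-.190,.010],[0,0,-1],[-np.sin(a),np.cos(a),0]))
E
```

```text
[ 0.5205 -0.1903  0.0862] [-0.3505  0.0906 -0.1     1.3803 -0.0001 -0.1222] 3.8667
(array([ 0.0772,  0.0002, -0.0009]), array([-0.2258,  0.0978,  0.012 ]))
```

View pics/w2.png

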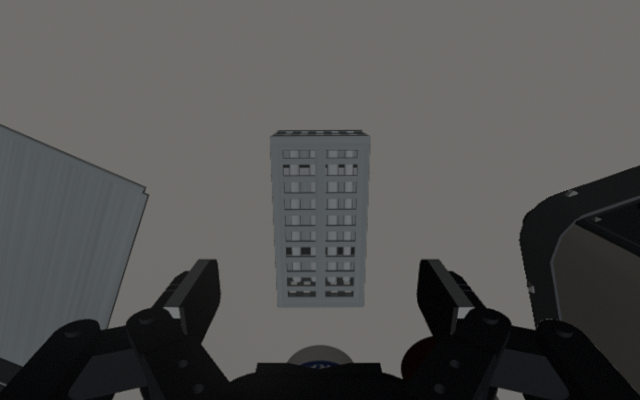

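```bash
python3 - <<'E'
from h import *
np.set_printoptions(precision=4,suppress=True)
c=calibration('wrist')
p=[onz(c,*q,.038) for q in((271,136),(370,136),(364,306.5),(277,306.5))];print(np.array(p),np.mean(p,0))
E
```

```text
[[ 0.4642 -0.2041  0.038 ]
 [ 0.4765 -0.1508  0.038 ]
 [ 0.5829 -0.1742  0.038 ]
 [ 0.5703 -0.2291  0.038 ]] [ 0.5235 -0.1895  0.038 ]
```

Emit:
drive_tool --targets "0.03 0 0 0 0 0 0.085;0.06 0 0 0 0 0 0.085;0.078 0 0 0 0 0 0.085;0.078 0 0 0 0 0 0.085;0.078 0 0 0 0 0 0.05;0.078 0 0 0 0 0 0.05;0.078 0 0 0 0 0 0.05;0.078 0 0 0 0 0 0.05;0.078 0 0 0 0 0 0.05;0.078 0 0 0 0 0 0.05" --newtons 60

```text
time: 4.75
position: [0.5226, -0.1902, 0.0104]
eef_rot: [-0.113, 1.566, -0.337]
force: [0.1, 0.2, 6.9]
width: 0.644
```

Emit:
drive_tool --targets "-0.03 0 0 0 0 0 0.05;-0.06 0 0 0 0 0 0.05;-0.06 0 0 0 0 0 0.05;-0.06 0 0 0 0 0 0.05"

```text
time: 5.08
position: [0.5226, -0.1902, 0.0705]
eef_rot: [-0.13, 1.566, -0.354]
force: [-0.6, -1.0, -3.7]
width: 0.643
```

```bash
python3 - <<'E'
from h import *
np.set_printoptions(precision=4,suppress=True)
s=observe();print(s['position'],s['width'],s['force'])
a=np.radians(-38); print(delta([.5326,-.4184,.05],[0,0,-1],[-np.sin(a),np.cos(a),0]))
E
```

```text
[ 0.5226 -0.1902  0.0705] 0.6425401068670108 [-0.6163 -0.9518 -3.7131]
(array([ 0.021 , -0.2203,  0.0603]), array([25.1795,  0.2974, -0.0267]))
```

Emit:
drive_tool --targets "0 -0.04 0.01 5 0 0 0.05;0 -0.08 0.02 10 0 0 0.05;0 -0.12 0.03 15 0 0 0.05;0 -0.16 0.04 20 0 0 0.05;0 -0.19 0.05 25 0.3 0 0.05;0.005 -0.215 0.059 25.2 0.3 0 0.05;0.01 -0.2203 0.0603 25.2 0.3 0 0.05;0.01 -0.2203 0.0603 25.2 0.3 0 0.05;0.01 -0.2203 0.0603 25.2 0.3 0 0.05;0.01 -0.2203 0.0603 25.2 0.3 0 0.05"

```text
time: 5.92
position: [0.5308, -0.4166, 0.0572]
eef_rot: [-2.993, 1.565, 2.628]
force: [0.2, 0.6, -2.6]
width: 0.643
```

```bash
python3 - <<'E'
from h import *
np.set_printoptions(precision=4,suppress=True)
s=observe();print(s['position'],s['joint_pos'])
im=camera('wrist');cv2.imwrite('pics/w3.png',im)
t=camera('top');crop(t,400,120,530,250,5,'pics/t3.png')
a=np.radians(-38); print(delta([.5326,-.4184,.0155],[0,0,-1],[-np.sin(a),np.cos(a),0]))
E
```

```text
[ 0.5308 -0.4166  0.0572] [-0.665   0.3933  0.2053  1.3889 -0.0009 -0.0026]
(array([ 0.0425, -0.0005,  0.0023]), array([ 0.073 , -0.2705,  0.0575]))
```

View pics/w3.png

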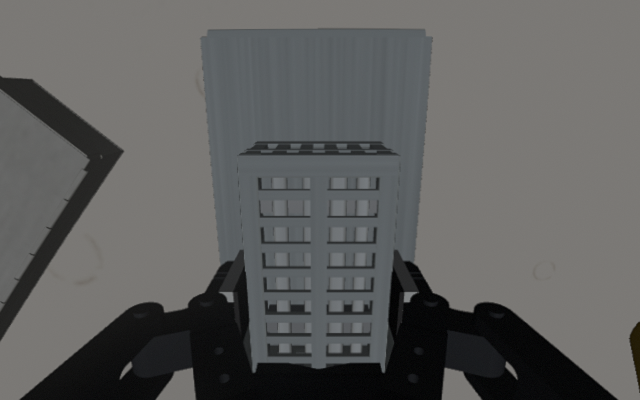

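View pics/t3.png

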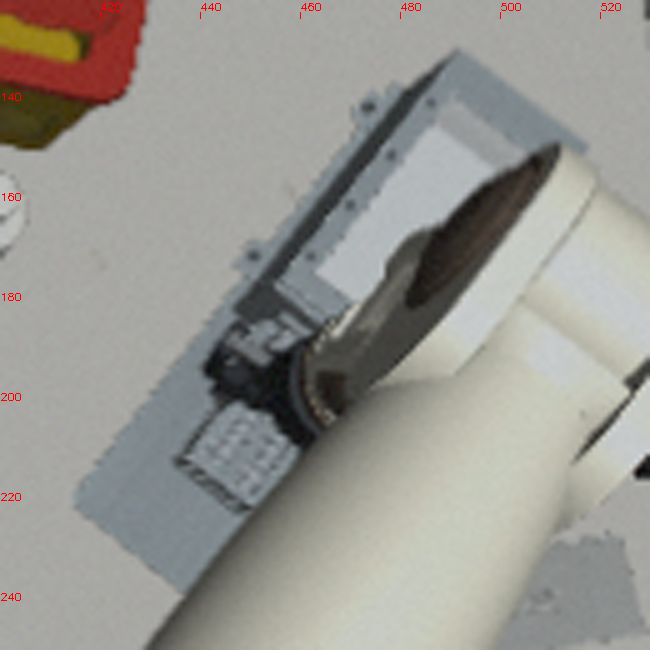

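Emit:
drive_tool --targets "0.02 -0.0005 0.0015 0 -0.3 0 0.05;0.035 -0.0005 0.002 0 -0.3 0 0.05;0.042 -0.0005 0.002 0 -0.3 0 0.05;0.042 -0.0005 0.002 0 -0.3 0 0.05;0.042 -0.0005 0.002 0 -0.3 0 0.05"

```text
time: 6.43
position: [0.5323, -0.4187, 0.0161]
eef_rot: [-1.095, 1.57, -1.757]
force: [0.6, -0.4, -2.3]
width: 0.646
```

Emit:
drive_tool --targets "0.0015 0 0 0 0 0 0.05;0.0015 0 0 0 0 0 0.05;0.0015 0 0 0 0 0 0.07;0.0015 0 0 0 0 0 0.078;0.0015 0 0 0 0 0 0.078;0.0015 0 0 0 0 0 0.078;-0.02 0 0 0 0 0 0.078;-0.06 0 0 0 0 0 0.078;-0.1 0 0 0 0 0 0.078;-0.12 0 0 0 0 0 0.078;-0.12 0 0 0 0 0 0.078;-0.12 0 0 0 0 0 0.078"

```text
time: 7.43
position: [0.5327, -0.4197, 0.1373]
eef_rot: [-0.314, 1.567, -0.978]
force: [-1.0, 0.5, 0.2]
width: 0.908
```

```bash
python3 - <<'E'
from h import *
np.set_printoptions(precision=4,suppress=True)
s=observe();print(s['position'],s['joint_pos'])
im=camera('wrist');cv2.imwrite('pics/w4.png',im)
c=calibration('top')
# pusher target
for pz in (.2,):
  y=[1,0,0]; print(delta([.4405,.172+.015,.2],[0,0,-1],y))
s2=cv2.imread('pics/scene0.png'); t=cv2.imread('pics/top0.png')
crop(t,240,210,330,245,8,'pics/tp.png')
E
```

```text
[ 0.5327 -0.4197  0.1373] [-0.6668  0.3829  0.3461  1.5305 -0.0011 -0.0035]
(array([-0.0653,  0.4212, -0.4455]), array([51.9915,  0.061 ,  0.0451]))
```

View pics/w4.png

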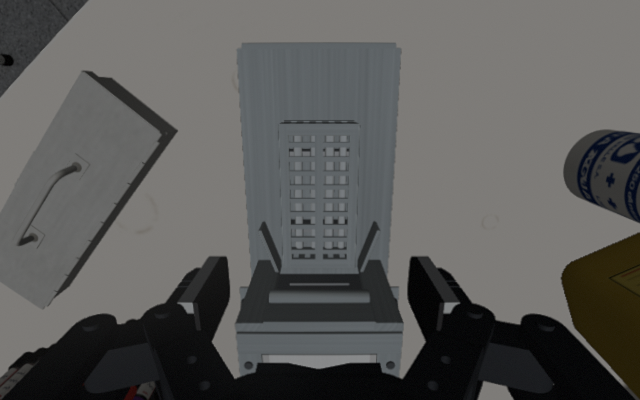

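View pics/tp.png

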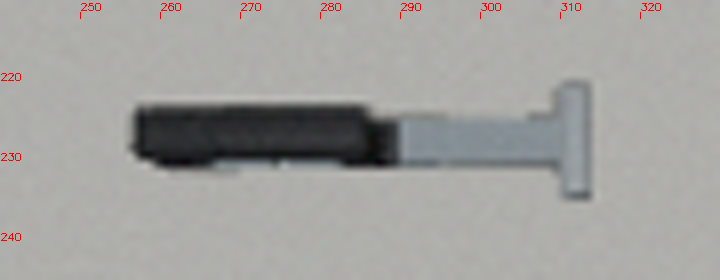

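```bash
python3 - <<'E'
from h import *
np.set_printoptions(precision=4,suppress=True)
c=calibration('top')
T=lambda x,y,z: onz(c,240+x/8-.45,210+y/8-.45,z)
b=[T(137,132,.098),T(372,132,.098)]; print('bar',b,np.linalg.norm(b[0]-b[1]),'width',T(250,106,.098),T(250,158,.098))
h=[T(591,84,.022),T(591,198,.022)]; print('face',h,np.mean(h,0),np.linalg.norm(h[0]-h[1]))
e=h[1]-h[0];print('ang from head',np.degrees(np.arctan2(e[1],e[0]))-90)
sh=[T(480,118,.022),T(480,164,.022)];print('shaft',sh)
w=calibration('wrist')
n=[.616,.788];u=np.array([.788,-.616]);o=np.array([.5909,-.464])
def U(p): d=p[:2]-o; return d@u,d@np.array(n)
for nm,q,z in(('cheekL',(261,223),.026),('cheekR',(378,222),.026),('sillf',(238,44),.004),('sillf',(400,44),.004),('cas rear',(281,123),.038),('cas rear',(359,123),.038),('cas fr',(281,272),.038),('cas fr',(357,272),.038),('frame',(236,331),.097),('frame',(404,331),.097)): 
  p=onz(w,*q,z);print(nm,p,U(p))
E
```

```text
bar [array([0.4386, 0.2252, 0.098 ]), array([0.441 , 0.1298, 0.098 ])] 0.0954301798742571 width [0.4502 0.1797 0.098 ] [0.4292 0.1788 0.098 ]
face [array([0.4686, 0.0445, 0.022 ]), array([0.4199, 0.0432, 0.022 ])] [0.4443 0.0438 0.022 ] 0.048762132272617616
ang from head -268.39226692060697
shaft [array([0.4529, 0.0917, 0.022 ]), array([0.4332, 0.0911, 0.022 ])]
cheekL [ 0.5217 -0.4678  0.026 ] (np.float64(-0.05218940310400662), np.float64(-0.04564270244484875))
cheekR [ 0.5773 -0.395   0.026 ] (np.float64(-0.05320169972197903), np.float64(0.04599691401501036))
sillf [ 0.4081 -0.3977  0.004 ] (np.float64(-0.18493401909463258), np.float64(-0.060373537209606386))
sillf [ 0.4817 -0.3032  0.004 ] (np.float64(-0.18511108629024406), np.float64(0.05945414426040786))
cas rear [ 0.4724 -0.4049  0.038 ] (np.float64(-0.12981458787716926), np.float64(-0.026392390902342536))
cas rear [ 0.5052 -0.3627  0.038 ] (np.float64(-0.12990648530705803), np.float64(0.027022274970622692))
cas fr [ 0.56   -0.4777  0.038 ] (np.float64(-0.01587140842638586), np.float64(-0.029828287493619987))
cas fr [ 0.5965 -0.4308  0.038 ] (np.float64(-0.015995713028351722), np.float64(0.02958511849209825))
frame [ 0.5535 -0.5012  0.097 ] (np.float64(-0.006518465731538053), np.float64(-0.05232637811900076))
frame [ 0.6184 -0.4179  0.097 ] (np.float64(-0.006748522481666498), np.float64(0.05324946081135015))
```

```bash
python3 - <<'E'
from h import *
np.set_printoptions(precision=4,suppress=True)
a=np.radians(-88.3+90);y=[np.cos(a),np.sin(a),0]
for p in ([.41,-.12,.2],[.4395,.193,.17]): print(delta(p,[0,0,-1],y))
c=calibration('top');print(onz(c,277,206,.03),onz(c,265,200,.12),onz(c,345,195,.12),onz(c,275,206,.03))
E
```

```text
(array([-0.0649,  0.1605, -0.2805]), array([50.2915,  0.0602,  0.0459]))
(array([-0.0353,  0.4253, -0.45  ]), array([50.2915,  0.0602,  0.0459]))
[0.5133 0.1709 0.03  ] [0.5214 0.1984 0.12  ] [ 0.5436 -0.058   0.12  ] [0.5131 0.1778 0.03  ]
```

Emit:
drive_tool --targets "-0.015 0.02 -0.035 0 0 0 0.07;-0.03 0.04 -0.07 6 0 0 0.06;-0.045 0.06 -0.105 12 0 0 0.06;-0.06 0.08 -0.14 18 0 0 0.06;-0.065 0.1 -0.175 24 0 0 0.06;-0.065 0.12 -0.21 30 0 0 0.06;-0.065 0.14 -0.245 36 0 0 0.06;-0.065 0.162 -0.28 42 0 0 0.06;-0.06 0.195 -0.3 48 0 0 0.06;-0.06 0.228 -0.32 50.3 0 0 0.06;-0.055 0.261 -0.342 50.3 0 0 0.06;-0.05 0.294 -0.363 50.3 0 0 0.06"

```text
time: 8.48
position: [0.4262, 0.0379, 0.1837]
eef_rot: [-1.056, 1.569, -2.598]
force: [1.2, -0.4, 0.6]
width: 0.706
```

```bash
python3 - <<'E'
from h import *
np.set_printoptions(precision=4,suppress=True)
s=observe();print(s['position'],s['joint_pos'],s['qvel'])
a=np.radians(-88.3+90);y=[np.cos(a),np.sin(a),0]
for p in ([.4395,.193,.15],): print(delta(p,[0,0,-1],y))
E
```

```text
[0.4262 0.0379 0.1837] [ 0.0892 -0.215  -0.2025  1.5852 -0.0009  1.631 ] [ 1.0914  0.1613  0.006  -0.1517  0.002   1.0699]
(array([ 0.0335,  0.0179, -0.1547]), array([-0.0407,  0.06  ,  0.1062]))
```

Emit:
drive_tool --targets "0.01 0.005 -0.04 0 0 0 0.06;0.02 0.01 -0.08 0 0 0 0.06;0.03 0.015 -0.12 0 0 0 0.06;0.034 0.0175 -0.15 0 0 0 0.06;0.034 0.0175 -0.156 0 0 0 0.06;0.034 0.0175 -0.156 0 0 0 0.06;0.034 0.0175 -0.156 0 0 0 0.06"

```text
time: 9.07
position: [0.4394, 0.192, 0.1499]
eef_rot: [-0.885, 1.568, -2.425]
force: [0.7, 0.3, -0.1]
width: 0.701
```

```bash
python3 - <<'E'
from h import *
np.set_printoptions(precision=4,suppress=True)
s=observe();print(s['position'],s['qvel'])
cv2.imwrite('pics/w5.png',camera('wrist'))
a=np.radians(-88.3+90);y=[np.cos(a),np.sin(a),0]
for p in ([.4395,.193,.069],): print(delta(p,[0,0,-1],y))
E
```

```text
[0.4394 0.192  0.1499] [-0.029  -0.0201  0.0041  0.0056 -0.0022 -0.0005]
(array([ 0.0813,  0.    , -0.0016]), array([-0.0224,  0.0992,  0.0973]))
```

View pics/w5.png

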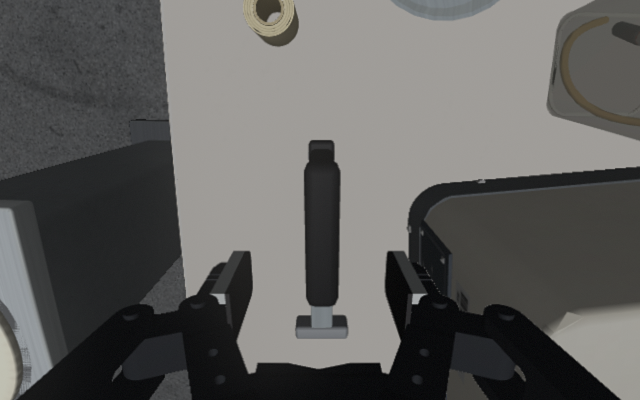

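```bash
python3 - <<'E'
from h import *
np.set_printoptions(precision=4,suppress=True)
w=calibration('wrist')
for q,z in (((321,162),.098),((321,305),.098),((305,230),.098),((340,230),.098),((297,320),.022),((347,319),.022)): print(onz(w,*q,z))
E
```

```text
[0.4408 0.2293 0.098 ]
[0.4439 0.1346 0.098 ]
[0.4324 0.1872 0.098 ]
[0.4537 0.1878 0.098 ]
[0.4243 0.0663 0.022 ]
[0.4707 0.0688 0.022 ]
```

Emit:
drive_tool --targets "0.03 0.002 -0.003 0 0 0 0.06;0.06 0.002 -0.003 0 0 0 0.06;0.081 0.002 -0.003 0 0 0 0.06;0.081 0.002 -0.003 0 0 0 0.06;0.081 0.002 -0.003 0 0 0 0.01;0.081 0.002 -0.003 0 0 0 0.01;0.081 0.002 -0.003 0 0 0 0.01;0.081 0.002 -0.003 0 0 0 0.01;0.081 0.002 -0.003 0 0 0 0.01;0.081 0.002 -0.003 0 0 0 0.01;0.081 0.002 -0.003 0 0 0 0.01" --newtons 80

```text
time: 10.03
position: [0.4428, 0.1955, 0.0721]
eef_rot: [1.391, 1.568, -0.15]
force: [-1.0, -2.6, 7.8]
width: 0.241
```

Emit:
drive_tool --targets "-0.03 0 0 0 0 0 0.01;-0.06 0 0 0 0 0 0.01;-0.09 0 0 0 0 0 0.01;-0.11 0 0 0 0 0 0.01;-0.11 0 0 0 0 0 0.01;-0.11 0 0 0 0 0 0.01"

```text
time: 10.53
position: [0.4425, 0.1958, 0.1812]
eef_rot: [1.634, 1.569, 0.092]
force: [-0.4, -0.3, -3.4]
width: 0.241
```

```bash
python3 - <<'E'
from h import *
np.set_printoptions(precision=4,suppress=True)
s=observe();print(s['position'],s['joint_pos'],s['force'],s['width'])
cv2.imwrite('pics/w6.png',camera('wrist'));
S=camera('scene');crop(S,230,130,400,280,4,'pics/s6.png')
a=np.radians(-38+90);y=[np.cos(a),np.sin(a),0]
u=np.array([.788,-.616])
o=np.array([.5909,-.464])
for X,z in((-.300,.15),(-.300,.0785)):
  g=o+X*u; print(g,delta([*g,z],[0,0,-1],y))
E
```

```text
[0.4425 0.1958 0.1812] [ 0.417  -0.0856 -0.0937  1.5609 -0.0006  1.9581] [-0.4441 -0.3094 -3.4406] 0.24122990764891566
[ 0.3545 -0.2792] (array([ 0.0297, -0.1011,  0.4718]), array([-50.3008,   0.032 ,   0.1268]))
[ 0.3545 -0.2792] (array([ 0.1012, -0.1009,  0.4717]), array([-50.3008,   0.032 ,   0.1268]))
```

View pics/w6.png

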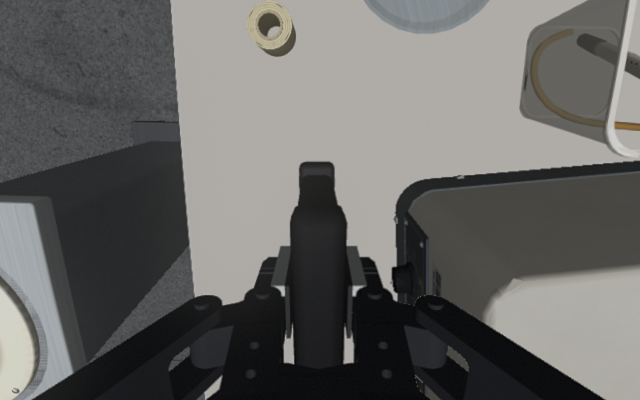

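View pics/s6.png

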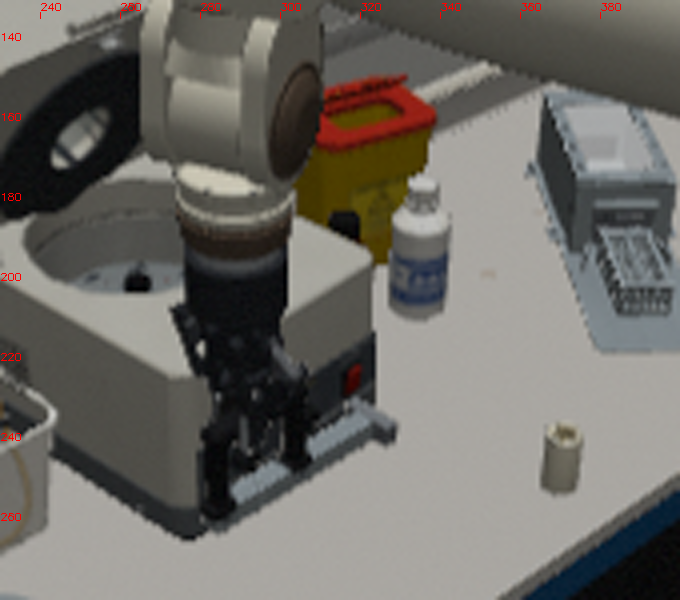

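Emit:
drive_tool --targets "0 -0.01 0.04 -4 0 0 0.01;0 -0.02 0.08 -8 0 0 0.01;0 -0.03 0.12 -12 0 0 0.01;0 -0.04 0.16 -16 0 0 0.01;0 -0.05 0.2 -20 0 0 0.01;0 -0.06 0.24 -24 0 0 0.01;0 -0.065 0.28 -28 0 0 0.01;0 -0.07 0.32 -32 0 0 0.01;0 -0.08 0.36 -36 0 0 0.01;0 -0.085 0.4 -41 0 0 0.01;0 -0.095 0.44 -46 0 0 0.01;0 -0.101 0.472 -50.3 0 0 0.01"

```text
time: 11.63
position: [0.3531, -0.2815, 0.1788]
eef_rot: [-2.477, 1.568, -3.137]
force: [1.0, -0.4, -1.7]
width: 0.243
```

Emit:
drive_tool --targets "0.02 0 0 0 0 0 0.01;0.05 0 0 0 0 0 0.01;0.05 0 0 0 0 0 0.01;0.05 0 0 0 0 0 0.01;0.05 0 0 0 0 0 0.01"

```text
time: 12.05
position: [0.3549, -0.279, 0.131]
eef_rot: [-1.68, 1.57, -2.343]
force: [-0.8, -0.6, -1.6]
width: 0.239
```

```bash
python3 - <<'E'
from h import *
np.set_printoptions(precision=4,suppress=True)
im=cv2.imread('pics/w6.png')
s=observe();print(s['position'],s['joint_pos'],s['force'],s['width'])
w=calibration('wrist');cv2.imwrite('pics/w7.png',camera('wrist'));
T=camera('top');crop(T,340,120,530,260,4,'pics/t7.png')
zt=s['position'][2]+.0259
p=onz(w,319,209,zt); print('bar rear',p,np.linalg.norm((p-s['position'])[:2]))
a=np.radians(-38+90);y=[np.cos(a),np.sin(a),0]
u=np.array([.788,-.616])
o=np.array([.5909,-.464])
for X,z in((-.300,.078),):
  g=o+X*u; print(g,delta([*g,z],[0,0,-1],y))
E
```

```text
[ 0.3549 -0.279   0.131 ] [-0.6655 -0.1636 -0.2604  1.4741 -0.0011 -0.0027] [-0.8175 -0.552  -1.5611] 0.23892940506419164
bar rear [ 0.3276 -0.2571  0.1569] 0.03496855596892847
[ 0.3545 -0.2792] (array([ 0.0539, -0.0005, -0.001 ]), array([0.0432, 0.125 , 0.0658]))
```

View pics/w7.png

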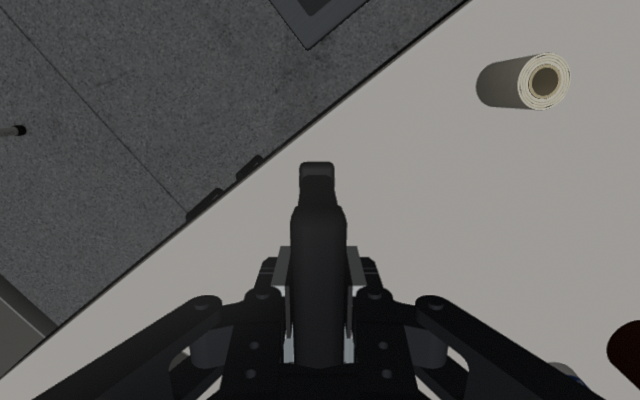

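View pics/t7.png

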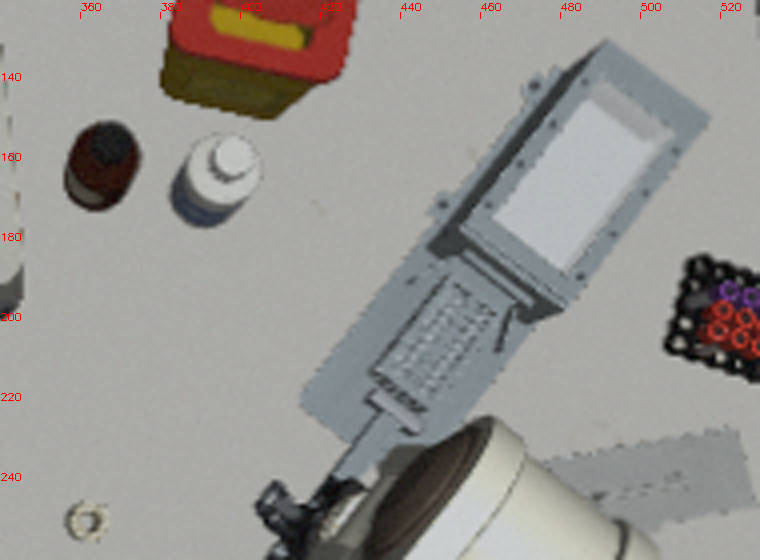

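Emit:
drive_tool --targets "0.025 0 0 0 0 0 0.01;0.045 0 0 0 0 0 0.01;0.053 -0.0005 -0.001 0 0 0 0.01;0.053 -0.0005 -0.001 0 0 0 0.01;0.053 -0.0005 -0.001 0 0 0 0.01;0.053 -0.0005 -0.001 0 0 0 0.01"

```text
time: 12.65
position: [0.3544, -0.2795, 0.079]
eef_rot: [-0.488, 1.568, -1.151]
force: [-0.0, -0.1, -2.3]
width: 0.246
```

```bash
python3 - <<'E'
from h import *
np.set_printoptions(precision=4,suppress=True)
s=observe();print(s['position'],s['force'],s['width'])
a=np.radians(-38+90);y=[np.cos(a),np.sin(a),0]
u=np.array([.788,-.616])
o=np.array([.5909,-.464])
for X in(-.2,-.087):
  g=o+X*u; print(g,delta([*g,.078],[0,0,-1],y))
E
```

```text
[ 0.3544 -0.2795  0.079 ] [-0.0025 -0.099  -2.2708] 0.24561899260378275
[ 0.4333 -0.3408] (array([0.0012, 0.0003, 0.0999]), array([0.0084, 0.1246, 0.0662]))
[ 0.5223 -0.4104] (array([0.0015, 0.0002, 0.213 ]), array([0.0084, 0.1246, 0.0662]))
```

Emit:
drive_tool --targets "0 0 0.01 0 0 0 0.01;0 0 0.018 0 0 0 0.01;0 0 0.025 0 0 0 0.01;0 0 0.035 0 0 0 0.01;0.0005 0 0.045 0 0 0 0.01;0.0005 0 0.055 0 0 0 0.01;0.0005 0 0.065 0 0 0 0.01;0.0005 0 0.075 0 0 0 0.01;0.0005 0 0.085 0 0 0 0.01;0.0005 0 0.095 0 0 0 0.01;0.0005 0 0.1 0 0 0 0.01;0.0005 0 0.1 0 0 0 0.01"

```text
time: 13.65
position: [0.4336, -0.3415, 0.0765]
eef_rot: [-1.203, 1.57, -1.866]
force: [0.1, 0.5, -2.4]
width: 0.243
```

```bash
python3 - <<'E'
from h import *
np.set_printoptions(precision=4,suppress=True)
s=observe();print(s['position'],s['force'],s['width'],s['moment'])
T=camera('top');crop(T,400,120,530,250,4,'pics/t8.png')
S=camera('scene');crop(S,340,130,450,250,5,'pics/s8.png')
a=np.radians(-38+90);y=[np.cos(a),np.sin(a),0]
u=np.array([.788,-.616])
o=np.array([.5909,-.464])
for X in(-.087,):
  g=o+X*u; print(g,delta([*g,.078],[0,0,-1],y))
E
```

```text
[ 0.4336 -0.3415  0.0765] [ 0.0589  0.4874 -2.3805] 0.24339012792891915 [0.0541 0.066  0.0215]
[ 0.5223 -0.4104] (array([-0.0013,  0.0004,  0.1134]), array([-0.0075,  0.01  ,  0.0658]))
```

View pics/t8.png

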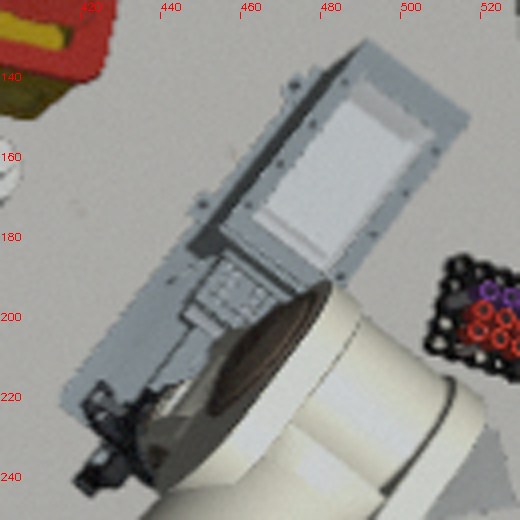

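View pics/s8.png

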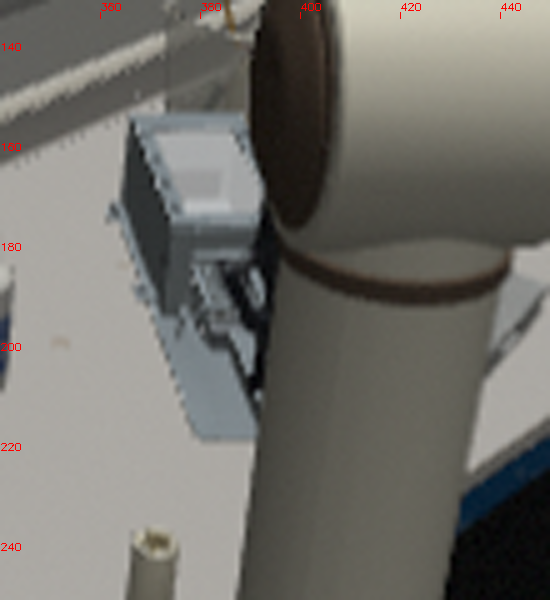

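Emit:
drive_tool --targets "-0.0005 0 0.01 0 0 0 0.01;-0.0005 0 0.02 0 0 0 0.01;-0.0005 0 0.03 0 0 0 0.01;-0.0005 0 0.04 0 0 0 0.01;-0.0005 0 0.05 0 0 0 0.01;-0.0005 0 0.06 0 0 0 0.01;-0.0005 0.0005 0.07 0 0 0 0.01;-0.0005 0.0005 0.08 0 0 0 0.01;-0.0005 0.0005 0.09 0 0 0 0.01;-0.0005 0.0005 0.1 0 0 0 0.01;-0.0005 0.0005 0.108 0 0 0 0.01;-0.0005 0.0005 0.1135 0 0 0 0.01"

```text
time: 14.75
position: [0.5224, -0.4103, 0.0771]
eef_rot: [-2.059, 1.57, -2.722]
force: [-1.8, 0.6, -3.0]
width: 0.243
```

Emit:
drive_tool --targets "0 0 0 0 0 0 0.01;0 0 0 0 0 0 0.01"

```text
time: 14.92
position: [0.5224, -0.4103, 0.0771]
eef_rot: [-1.373, 1.57, -2.036]
force: [-0.1, -1.4, -4.6]
width: 0.244
```

```bash
python3 - <<'E'
from h import *
np.set_printoptions(precision=4,suppress=True)
s=observe();print(s['position'],s['force'],s['width'],s['moment'])
T=camera('top');crop(T,420,110,530,230,5,'pics/t9.png')
W=camera('wrist');cv2.imwrite('pics/w9.png',W)
u=np.array([.788,-.616]);o=np.array([.5909,-.464]);d=s['position'][:2]-o;print('unit x',d@u,'face',d@u+.149,'lat',d@[.616,.788])
E
```

```text
[ 0.5224 -0.4103  0.0771] [-0.0979 -1.4285 -4.5707] 0.24388150715449702 [ 0.034  -0.0302  0.0661]
unit x -0.08711532878710956 face 0.06188467121289043 lat 0.0001135847474522736
```

View pics/t9.png

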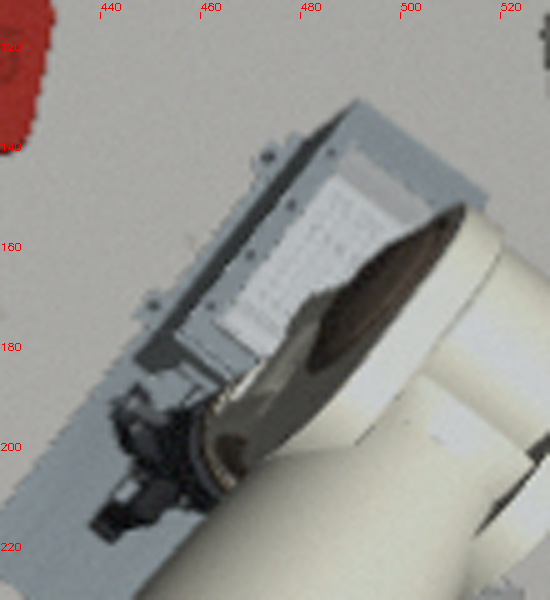

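View pics/w9.png

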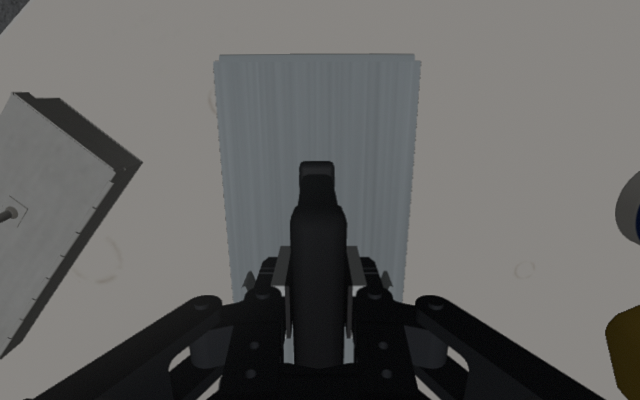

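Emit:
drive_tool --targets "0 0 0.004 0 0 0 0.01;0 0 0.004 0 0 0 0.01;0 0 -0.005 0 0 0 0.01;0 0 -0.02 0 0 0 0.01;0 0 -0.035 0 0 0 0.01;0 0 -0.05 0 0 0 0.01;0 0 -0.065 0 0 0 0.01;0 0 -0.08 0 0 0 0.01;0 0 -0.1 0 0 0 0.01;0 0 -0.12 0 0 0 0.01;0 0 -0.15 0 0 0 0.01;0 0 -0.18 0 0 0 0.01"

```text
time: 16.02
position: [0.3799, -0.2989, 0.0777]
eef_rot: [-0.681, 1.569, -1.345]
force: [-0.0, -0.3, -1.9]
width: 0.242
```

Emit:
drive_tool --targets "0 0 -0.03 0 0 0 0.01;-0.02 0 -0.03 0 0 0 0.01;-0.06 0 -0.03 0 0 0 0.01;-0.1 0 -0.03 0 0 0 0.01;-0.1 0 -0.03 0 0 0 0.01;-0.1 0 -0.03 0 0 0 0.01"

```text
time: 16.52
position: [0.358, -0.2816, 0.1804]
eef_rot: [-0.179, 1.564, -0.842]
force: [-0.0, -0.6, -2.1]
width: 0.241
```

```bash
python3 - <<'E'
from h import *
np.set_printoptions(precision=4,suppress=True)
s=observe();print(s['position'],s['joint_pos'],s['force'],s['width'])
T=camera('top');crop(T,400,120,530,250,5,'pics/t10.png')
S=camera('scene');crop(S,340,130,450,250,5,'pics/s10.png')
E
```

```text
[ 0.358  -0.2816  0.1804] [-0.6659 -0.158  -0.1604  1.5621 -0.0011 -0.0027] [-0.0004 -0.5739 -2.1236] 0.2409355161325116
```

View pics/t10.png

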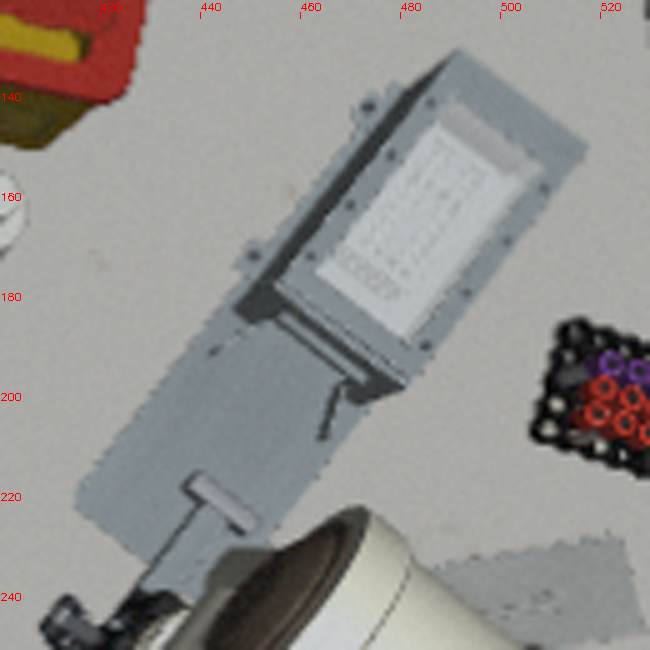

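View pics/s10.png

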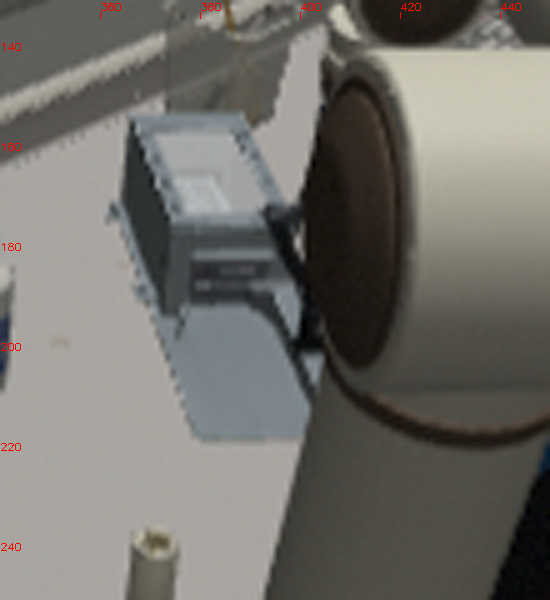

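```bash
python3 - <<'E'
from h import *
np.set_printoptions(precision=4,suppress=True)
c=calibration('top');s=calibration('scene')
Q=lambda x,y:(160+x/4-.4,140+y/4-.4);P=lambda x,y:(150+x/4-.4,200+y/4-.4)
print('cf corner',tri(c,Q(418,212),s,P(488,97)))
print('basket R front',tri(c,Q(375,120),s,P(372,135)))
print('hook tip',tri(c,Q(144,254),s,P(314,155)))
# hook line in top at z .245: tip & post
for a in ((143,254),(118,148)): print(onz(c,*Q(*a),.25))
t=cv2.imread('pics/top0.png');crop(t,180,165,240,225,12,'pics/tst.png')
# dish circle
g=t[175:230,190:245]
E
```

```text
cf corner (array([0.5358, 0.1915, 0.1847]), np.float64(0.00015895940366646545))
basket R front (array([0.6234, 0.2444, 0.1194]), np.float64(0.008329057022355639))
hook tip (array([0.49  , 0.3759, 0.2522]), np.float64(0.0016332230023724244))
[0.4908 0.3781 0.25  ]
[0.5681 0.4023 0.25  ]
```

View pics/tst.png

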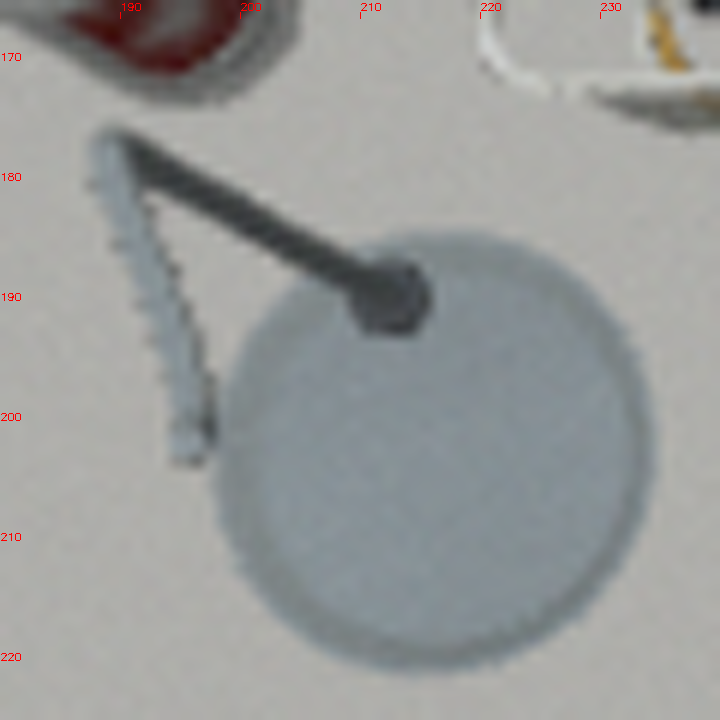

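```bash
python3 - <<'E'
from h import *
np.set_printoptions(precision=4,suppress=True)
a=np.radians(17.4);y=[np.cos(a),np.sin(a),0]
for p in ([.35,-.05,.25],[.36,.12,.262],[.4404,.3846,.262]): print(delta(p,[0,0,-1],y))
E
```

```text
(array([-0.0732,  0.1776, -0.1474]), array([34.5956,  0.0434,  0.0553]))
(array([-0.0854,  0.3176, -0.2442]), array([34.5956,  0.0434,  0.0553]))
(array([-0.0857,  0.5756, -0.3438]), array([34.5956,  0.0434,  0.0553]))
```

Emit:
drive_tool --targets "-0.012 0.027 -0.023 4 0 0 0.01;-0.024 0.054 -0.046 8 0 0 0.01;-0.036 0.081 -0.069 12 0 0 0.01;-0.048 0.108 -0.09 16 0 0 0.01;-0.06 0.135 -0.112 20 0 0 0.01;-0.072 0.162 -0.134 24 0 0 0.01;-0.08 0.19 -0.155 28 0 0 0.01;-0.085 0.22 -0.178 32 0 0 0.01;-0.085 0.25 -0.2 34.6 0 0 0.01;-0.085 0.28 -0.222 34.6 0 0 0.01;-0.085 0.31 -0.242 34.6 0 0 0.01;-0.085 0.34 -0.255 34.6 0 0 0.01"

```text
time: 17.62
position: [0.3641, 0.1464, 0.2609]
eef_rot: [-1.309, 1.568, -2.575]
force: [0.3, -1.2, -2.8]
width: 0.243
```

```bash
python3 - <<'E'
from h import *
np.set_printoptions(precision=4,suppress=True)
s=observe();print(s['position'],s['joint_pos'],s['qvel'])
a=np.radians(17.4);y=[np.cos(a),np.sin(a),0]
for p in ([.43,.3846,.262],): print(delta(p,[0,0,-1],y))
E
```

```text
[0.3641 0.1464 0.2609] [ 0.3825 -0.2682 -0.0947  1.7466 -0.0004  1.6486] [ 0.8205  0.5313  0.4029 -0.1357 -0.009   0.8057]
(array([-0.0015,  0.1343, -0.2075]), array([0.0556, 0.0345, 0.1285]))
```

Emit:
drive_tool --targets "-0.001 0.02 -0.035 0 0 0 0.01;-0.001 0.04 -0.07 0 0 0 0.01;-0.001 0.06 -0.1 0 0 0 0.01;-0.001 0.085 -0.135 0 0 0 0.01;-0.001 0.11 -0.17 0 0 0 0.01;-0.001 0.128 -0.2 0 0 0 0.01;-0.001 0.132 -0.205 0 0 0 0.01;-0.001 0.132 -0.205 0 0 0 0.01;-0.001 0.132 -0.205 0 0 0 0.01;-0.001 0.132 -0.205 0 0 0 0.01"

```text
time: 18.45
position: [0.4297, 0.3783, 0.2623]
eef_rot: [-0.925, 1.569, -2.192]
force: [0.5, 0.8, -2.2]
width: 0.243
```

```bash
python3 - <<'E'
from h import *
np.set_printoptions(precision=4,suppress=True)
s=observe();print(s['position'],s['joint_pos'])
a=np.radians(17.4);y=[np.cos(a),np.sin(a),0]
for p in ([.5167,.4085,.262],): print(delta(p,[0,0,-1],y))
W=camera('wrist');cv2.imwrite('pics/w11.png',W)
T=camera('top');crop(T,160,130,320,250,5,'pics/t11.png')
S=camera('scene');crop(S,150,180,340,320,4,'pics/s11.png')
E
```

```text
[0.4297 0.3783 0.2623] [ 0.7221  0.1594  0.3165  1.7301 -0.0005  1.9898]
(array([ 0.0001,  0.0921, -0.0029]), array([-0.0344,  0.0791,  0.1049]))
```

View pics/w11.png

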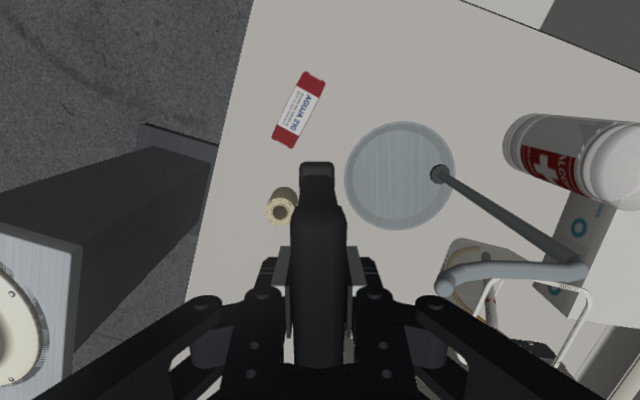

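View pics/t11.png

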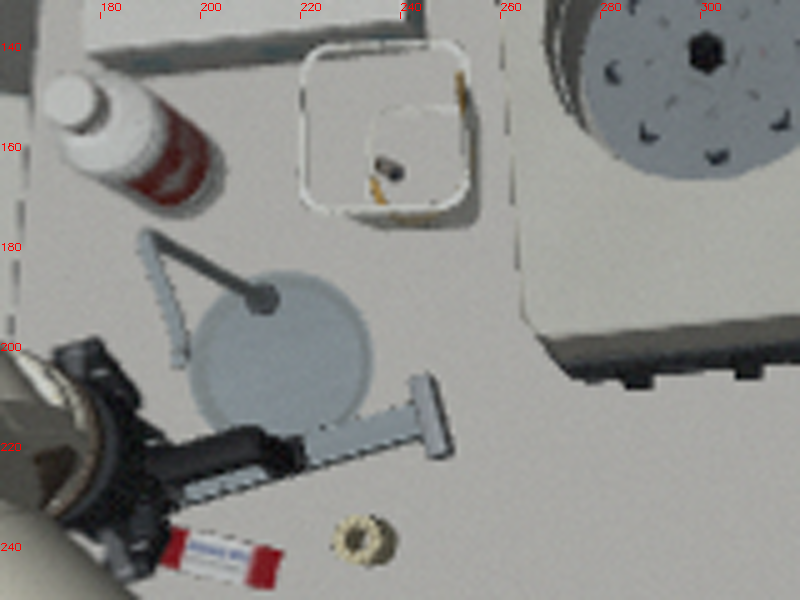

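View pics/s11.png

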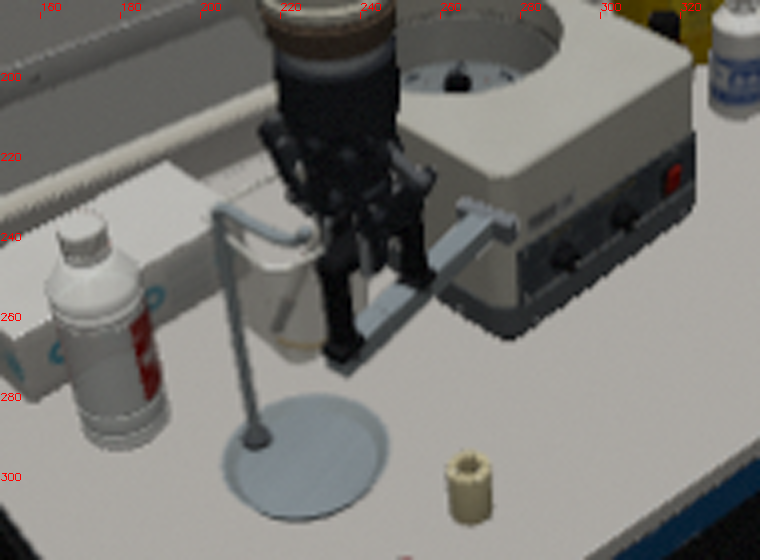

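```bash
python3 - <<'E'
from h import *
np.set_printoptions(precision=4,suppress=True)
w=calibration('wrist');s=observe();R=Rt(s)
for n,q,z in(('tip',(446,283),.25),('tipend',(436,284),.25),('mid',(500,271),.236),('posttop',(578,271),.245),('dish',(400,176),.014),('postbase',(440,174),.02)):
  p=onz(w,*q,z);print(n,p,'tool',R.T@(p-s['position']))
E
```

```text
tip [0.4988 0.3809 0.25  ] tool [0.0133 0.0665 0.0179]
tipend [0.494  0.3789 0.25  ] tool [0.0133 0.0613 0.0185]
mid [0.5332 0.3906 0.236 ] tool [0.0273 0.1022 0.0189]
posttop [0.5681 0.4061 0.245 ] tool [0.0183 0.1402 0.0145]
dish [0.5266 0.3923 0.014 ] tool [0.2493 0.0965 0.0152]
postbase [0.5683 0.4093 0.02  ] tool [0.2433 0.1413 0.0114]
```

Emit:
drive_tool --targets "0 0.01 -0.004 0 0 0 0.01;0 0.025 -0.004 0 0 0 0.01;0 0.04 -0.004 0 0 0 0.01;0 0.055 -0.004 0 0 0 0.01;0 0.07 -0.004 0 0 0 0.01;0 0.085 -0.004 0 0 0 0.01;0 0.093 -0.004 0 0 0 0.01;0 0.093 -0.004 0 0 0 0.01;0 0.093 -0.004 0 0 0 0.01;0 0.093 -0.004 0 0 0 0.01"

```text
time: 19.43
position: [0.5171, 0.4104, 0.2631]
eef_rot: [-0.821, 1.57, -2.089]
force: [-0.3, -0.1, -2.6]
width: 0.24
```

```bash
python3 - <<'E'
from h import *
np.set_printoptions(precision=4,suppress=True)
s=observe();print(s['position'],s['joint_pos'],s['force'])
W=camera('wrist');cv2.imwrite('pics/w12.png',W)
S=camera('scene');crop(S,170,170,320,300,5,'pics/s12.png')
E
```

```text
[0.5171 0.4104 0.2631] [ 0.671   0.3931  0.6049  1.7834 -0.0003  1.9385] [-0.3089 -0.0606 -2.5841]
```

View pics/w12.png

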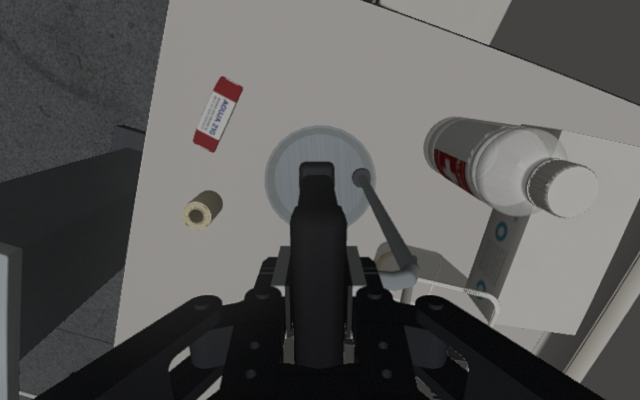

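View pics/s12.png

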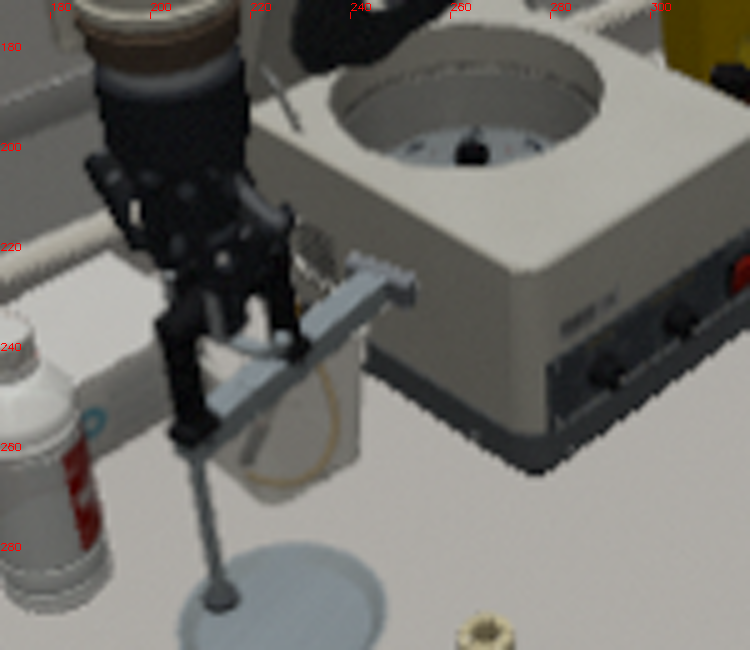

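Emit:
drive_tool --targets "0.008 0 0 0 0 0 0.01;0.016 0 0 0 0 0 0.01;0.022 0 0 0 0 0 0.01;0.025 0 0 0 0 0 0.01;0.025 0 0 0 0 0 0.01;0.025 0 0 0 0 0 0.01"

```text
time: 20.03
position: [0.5174, 0.4108, 0.2374]
eef_rot: [-0.953, 1.569, -2.22]
force: [0.0, -0.2, -2.7]
width: 0.245
```

Emit:
drive_tool --targets "0.001 0 0 0 0 0 0.01;0.002 0 0 0 0 0 0.01;0.002 0 0 0 0 0 0.01;0.002 0 0 0 0 0 0.01"

```text
time: 20.37
position: [0.5176, 0.411, 0.2359]
eef_rot: [-0.473, 1.57, -1.74]
force: [0.8, 1.0, -1.1]
width: 0.243
```

Force is just starting to change, from -2.7 N to about -1.1 N. I'll lower it a little more.

Emit:
drive_tool --targets "0.001 0 0 0 0 0 0.01;0.002 0 0 0 0 0 0.01;0.002 0 0 0 0 0 0.01"

```text
time: 20.62
position: [0.5178, 0.4111, 0.2353]
eef_rot: [1.617, 1.569, 0.35]
force: [-0.3, 0.5, 6.5]
width: 0.245
```

```bash
python3 - <<'E'
from h import *
np.set_printoptions(precision=4,suppress=True)
s=observe();print(s['position'],s['force'],s['moment'])
S=camera('scene');crop(S,170,170,320,300,5,'pics/s13.png')
E
```

```text
[0.5178 0.4111 0.2353] [-0.2798  0.4795  6.5046] [-0.1724  0.0265 -0.0231]
```

View pics/s13.png

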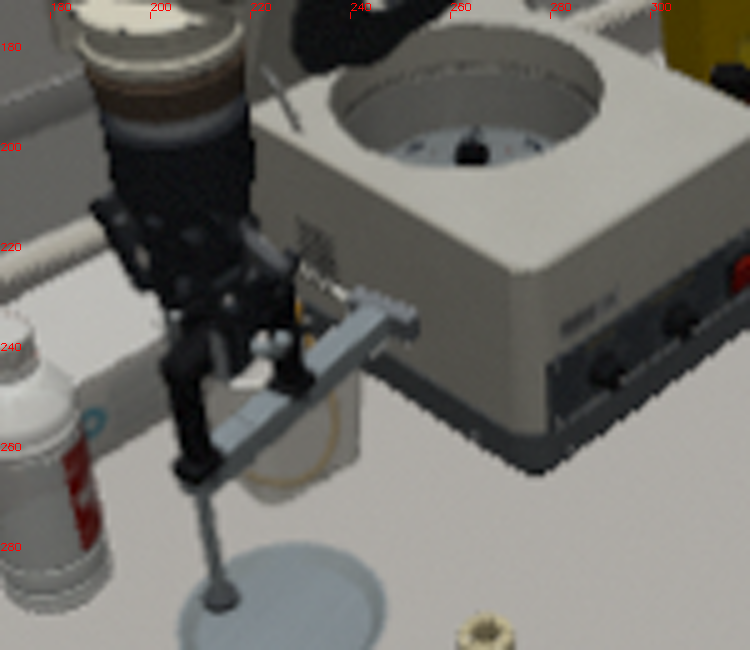

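Emit:
drive_tool --targets "-0.001 0 0 0 0 0 0.01;-0.001 0 0 0 0 0 0.026;-0.001 0 0 0 0 0 0.03;-0.001 0 0 0 0 0 0.036;-0.001 0 0 0 0 0 0.042;-0.001 0 0 0 0 0 0.046;-0.001 0 0 0 0 0 0.046;-0.001 0 0 0 0 0 0.046;-0.001 0 0 0 0 0 0.046"

```text
time: 21.42
position: [0.5175, 0.4109, 0.2346]
eef_rot: [-0.833, 1.57, -2.1]
force: [0.2, 0.1, 0.1]
width: 0.54
```

```bash
python3 - <<'E'
from h import *
np.set_printoptions(precision=4,suppress=True)
s=observe();print(s['position'],s['force'],s['width'])
S=camera('scene');crop(S,170,170,320,300,5,'pics/s14.png')
cv2.imwrite('pics/w14.png',camera('wrist'))
E
```

```text
[0.5175 0.4109 0.2346] [0.1547 0.149  0.065 ] 0.5399059909045223
```

View pics/s14.png

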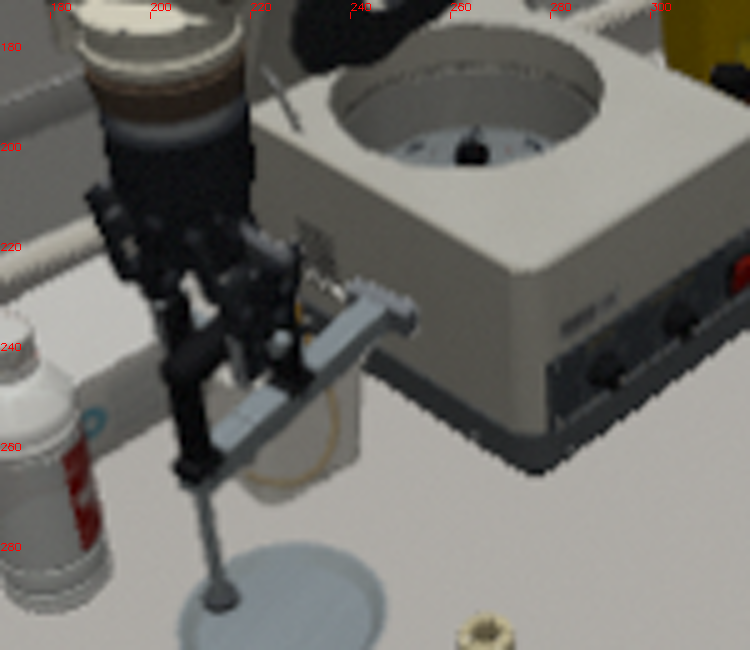

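View pics/w14.png

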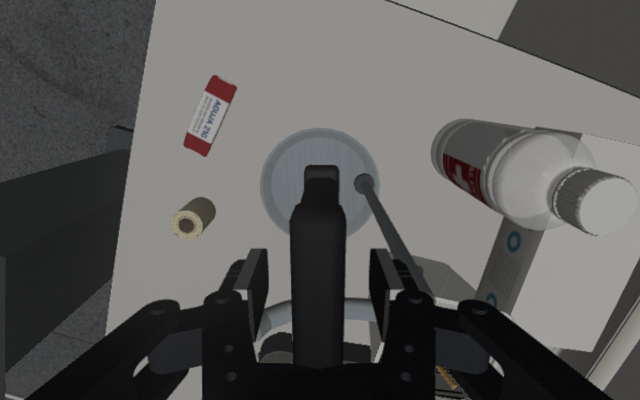

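Emit:
drive_tool --targets "-0.01 0 0 0 0 0 0.046;-0.025 0 0 0 0 0 0.046;-0.045 0 0 0 0 0 0.046;-0.07 0 0 0 0 0 0.046;-0.09 0 0 0 0 0 0.046;-0.09 -0.03 0 0 0 0 0.046;-0.09 -0.07 0 0 0 0 0.046;-0.09 -0.11 0 0 0 0 0.046;-0.09 -0.15 0 0 0 0 0.046;-0.09 -0.15 0 0 0 0 0.046;-0.09 -0.15 0 0 0 0 0.046;-0.09 -0.15 0 0 0 0 0.046"

```text
time: 22.52
position: [0.3746, 0.3663, 0.3253]
eef_rot: [1.26, 1.57, -0.007]
force: [0.2, 0.2, -0.2]
width: 0.537
```

Emit:
drive_tool --targets "0 0 0.04 0 0 0 0.046;0 0 0.08 0 0 0 0.046;0 0 0.08 0 0 0 0.046;0 0 0.08 0 0 0 0.046;0 0 0.08 0 0 0 0.046"

```text
time: 22.93
position: [0.3995, 0.29, 0.3245]
eef_rot: [-1.027, 1.569, -2.296]
force: [-0.8, 0.4, -0.0]
width: 0.539
```

```bash
python3 - <<'E'
from h import *
np.set_printoptions(precision=4,suppress=True)
s=observe();print(s['time'],s['position'],s['force'],s['width'],s['qvel'])
S=camera('scene');cv2.imwrite('pics/s15f.png',S);crop(S,150,150,430,330,2,'pics/x.png');cv2.imwrite('pics/s15.png',cv2.resize(S[110:330,150:430],None,fx=2.7,fy=2.7,interpolation=cv2.INTER_CUBIC))
T=camera('top');cv2.imwrite('pics/t15.png',cv2.resize(T[110:260,160:530],None,fx=2.1,fy=2.1,interpolation=cv2.INTER_CUBIC))
E
```

```text
22.9333 [0.3995 0.29   0.3245] [-0.7848  0.4049 -0.0133] 0.53937578529527 [ 0.0277  0.0021 -0.0024  0.0001  0.0004  0.0009]
```

View pics/s15.png

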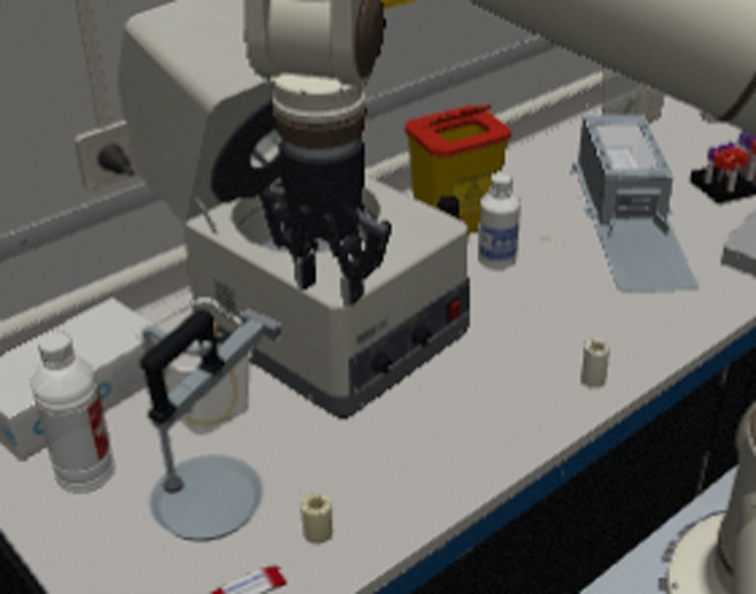

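View pics/t15.png

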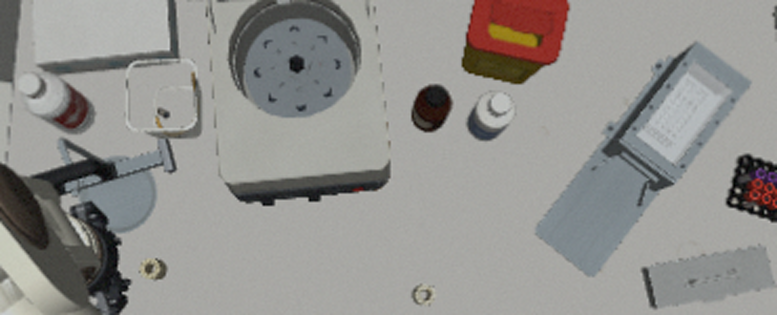

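```bash
python3 - <<'E'
from h import *
S=cv2.imread('pics/s15f.png');crop(S,350,145,420,225,9,'pics/s16.png')
S0=cv2.imread('pics/scene0.png')
for n,(x0,y0,x1,y1) in dict(needle=(225,315,260,340),tape=(258,290,276,312),tall=(160,230,195,295),white=(326,172,345,210)).items(): print(n,np.abs(S[y0:y1,x0:x1].astype(int)-S0[y0:y1,x0:x1]).mean())
E
```

```text
needle 0.7607619047619048
tape 0.7811447811447811
tall 0.7772893772893773
white 0.8859649122807017
```

View pics/s16.png

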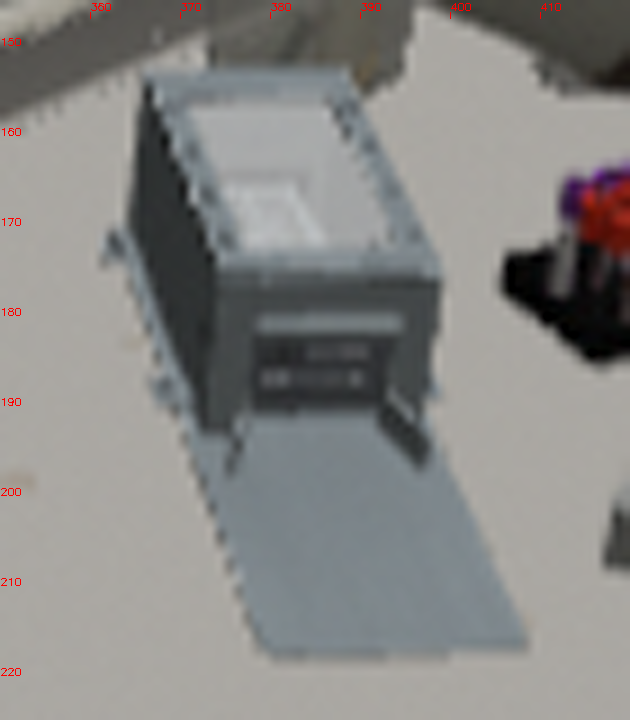

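Emit:
drive_tool --targets "0 0 0 0 0 0 0.046;0 0 0 0 0 0 0.046;0 0 0 0 0 0 0.046;0 0 0 0 0 0 0.046;0 0 0 0 0 0 0.046;0 0 0 0 0 0 0.046"

```text
time: 23.53
position: [0.3983, 0.2899, 0.3249]
eef_rot: [-0.75, 1.57, -2.017]
force: [0.9, 0.1, 0.2]
width: 0.537
```

```bash
python3 - <<'E'
from h import *
S=camera('scene');S1=cv2.imread('pics/s15f.png')
print(np.abs(S[220:310,195:260].astype(int)-S1[220:310,195:260]).mean(), observe()['time'])
print(close_job())
E
```

```text
0.8533333333333334 23.5833
the job is handed in; nothing more can be done
None
```

I finished the whole job in order and handed it in at 23.6 s. `close_job()` reports no verdict.

- **Cassette:** I set it lengthwise on the sill, about 18 mm before the flap, and let go. I then pushed it straight through with the pusher until its rear end was an estimated 62–66 mm past the flap line. I drew the pusher straight back out. The gripper and arm stayed outside the flap.
- **Pusher:** I hung it by its D-handle on the hook, let go, and moved the arm away.

**Last checks:**
- **Flap:** the scene picture shows it shut, looking as it did at the start, and the cassette shows through the window behind it.
- **Pusher:** it hangs still and near level. Its part of the picture did not change over the last 0.6 s beyond image noise, and the wrist force was close to zero after release.
- **Bystanders:** the white bottle, tall bottle, front-left tape roll and needle packet are unchanged from the first scene picture. I checked the brown bottle and the tall tape roll only by eye, and they look unmoved.
- **Forces:** the highest wrist force reported at the end of any move was about 8 N.

**Disagreements:** the camera views differed by 2–5 mm on some points, such as where the cheeks start and where the cassette and handle centres lie. These were within the clearances. I inferred the cassette's final depth from the arm's position and the window view and did not measure it directly.

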